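# Weigh a cast bracket on the beam scale and lock the scale again

## Robot

A 6-joint arm with a two-finger parallel gripper is mounted at the origin on the work surface. World frame = base frame: x ahead of the robot, y to its left, z up, the work surface at z = 0. Lengths are in mm, angles in degrees, forces in N, time in s.
With the tool pointing down it reaches from about 300 to 850 mm from the base axis. Payload 4.2 kg.
Tool frame: the origin (TCP) lies midway between the tips of the shut fingers; the grasp point (between the pads) lies 19 mm behind it; x points along the fingers, y is the direction in which the jaws open and shut, and the axes are right-handed (so a half turn about x gives the same grasp; the last joint's range is limited). The gripper opens to 91 mm and grips with 3 to 60 N. Pads are 32 mm wide; open, the fingers measure 118 mm over their backs; the gripper's body (76 mm by 178 mm) begins 60 mm behind the grasp point.
Start: joints at [64.63, 18.312, 89.639, -0, 72.044, -1.146], TCP at [235.936, 524.383, 213.976] pointing down, gripper open.
Joint ranges: [-177.97, 177.97], [-48.28, 115.42], [12.27, 149.76], [-77.06, 257.06], [2.81, 150.46], [-146.56, 146.56]. Speed limits (degrees/s): [147.25, 147.25, 180, 180, 180, 180].

## Interface

Orientations are given as [roll, pitch, yaw] about the fixed x, y, z axes, in that order (R = Rz(yaw) Ry(pitch) Rx(roll)).
In Python, from workcell import * gives the robot as it stands.
- The arm moves only by the shell command python3 -m handwheel 'ROWS' [FORCE]. ROWS is a JSON object of lists of equal length, an entry for each row: "gripper": the closure, from 0 (fully open) to 1 (shut); "offset": the shift along the tool's x, y, z in mm, a list of three; "rot": the turn, a rotation vector about the tool's x, y, z in degrees, a list of three. A call has 1 to 5 rows; each row is the pose to reach, as a shift and turn from the pose commanded when the call began, along the tool's axes at that moment; what a row does not reach only later rows make up. A row lasts 1/12 s, in which the tool goes at most 41.7 mm and 7.16 degrees, less where a joint would pass 70% of its speed; a pose out of reach is approached as far as the arm can. A call with a gripper value outside its range is refused whole. The fingers move at their own pace and stop on an object; FORCE is the grip in N (left out, the last holds). Time passes only in rows, so rows that repeat a pose let the fingers close. It gives the time, the measured TCP pose, the force and the opening at its end, in the units of the state.
- state(): the state, without advancing time (a new reading comes with each control period).
- grab_frame(name): name is "scene" or "side" or "wrist"; returns the picture (400x640x3 uint8, red, green, blue); there is no depth.
- camera_params(name): a dict with "fx", "fy", "cx", "cy" (pixels), "position" and "attitude" of the camera in the world; the wrist camera has in their place "hand_eye" (4x4, takes a point from camera to tool coordinates, whose origin is the TCP and whose axes are the tool frame's). Camera axes: x right, y up, looking along -z (the intrinsics and any distortion apply to the point x, -y, -z); pixel columns grow to the right and rows downward; lengths in mm; the calibration is good to about 2 mm. A picture is of the moment at which its call begins: read the wrist's pose just before it. camera_params takes no time and is no camera call.
- job_done(): hands the job in, once; it reports no verdict.
The state is a dict: "time_s": time; "qpos": joint angles; "qvel": joint speeds; "effort": joint torques, N m; "ee_pos": TCP position; "ee_rot": TCP orientation; "force": force on the tool from outside, world axes, zero at the start; "torque": the same for the moment, N m; "gripper_width": finger opening in mm.
Only numpy, scipy, OpenCV 4.12 (cv2) and the standard library are available. Lean on these libraries where they do the work, as an engineer would, in place of code of your own. Each camera call takes 0.05 s, during which the arm holds its last target.

## Task

Lift the cast bracket out of the sloping die and set it down gently, plate side down, in the middle of the scale's pan, while the beam is still arrested. Then swing the arrest handle fully over to free the beam, let the loaded pan sink and come to rest for a good second without touching pan or bracket, and swing the handle fully back so that the beam is locked level with the bracket still on the pan. Do not shift the tins, the wrench or the case standing around.

Things in the scene. Friction and masses are not known exactly. Their poses are not given: they have to be found in the camera images.
- bracket: Loose bare aluminium T casting, about 0.3 kg: plate 90 x 56 x 12 mm (x, y, z) with an upright web 66 mm long (x) and 14 mm thick (y) along its middle, up to z = 54 mm. Origin: centre of the plate's underside; z points out through the web. Starts plate-down in the die's pocket, leaning with it; grip the web's flat sides.
- die: Fixed open die: dark steel block 130 x 90 x 40 mm on a low stand, its face tilted 30 degrees from level towards the die's own -x (robot) side; outward normal (-0.5, 0, 0.866) in die axes. Origin: on the bench, 35 mm to -x of the block's middle, z up. Highest edge about 112 mm above the bench.
- die_pocket (a point): Middle of the pocket's mouth in the die's face: 93.5 x 59.5 mm, 10 mm deep, long side up the slope, about 1.75 mm play all round the bracket's plate, which comes out only along the face's normal.
- scale: Fixed base of the grey beam scale, 120 x 330 x 18 mm. Origin: on the bench below the beam's pivot (107 mm up); z up. The beam, 250 mm long, runs along y: pan at +y; round dark counterweight, 64 mm diameter, at y = -85 mm, its knob reaching 177 mm above the bench; arrest handle beyond it. A thin pointer over the pivot reaches 189 mm.
- pan: Flat rimless aluminium plate 130 x 110 x 6 mm (x, y, z) fixed on the beam's +y end, centre 120 mm from the pivot, tilting with the beam. Origin: centre of its underside, axes as the scale's; its top, 6 mm above the origin, is 141 mm above the bench when level.
- beam (a joint): Tilt of the beam, rad: 0 level, positive with the pan down, stops at -0.11 and +0.11. While arrested, two cams hold it level from below. When freed it sinks to +0.11 within about half a second with the bracket on the pan, to -0.11 with the pan empty.
- arrest (a joint): Angle of the arrest handle, rad, about a shaft along the scale's y axis straight under the beam, 71 mm above the bench: 0 = arrested (stop; leans 38 degrees from upright to the scale's -x), 1.05 = beam free (stop; 22 degrees past upright to +x). Stays where it is left; needs about 2 to 3 N along its arc; pushed well across the arc it can bind.
- arrest_handle (a point): Middle of the handle, a round black bar 22 mm diameter, 42 mm long, along the scale's y, 100 mm from the shaft, at y = -152 mm of the scale. It sticks out to -y from a 10 mm thick arm (y -120 to -130 mm), free from above, front and behind. At 0 it is at x = -62, z = 150 mm of the scale, at 1.05 at x = 38, z = 164 mm.
- tin_a: Bystander: bare metal tin, 84 mm diameter, 110 mm high. Origin: centre of its underside.
- tin_b: Bystander: a second such tin.
- wrench: Bystander: steel wrench lying on the bench near the robot.
- case: Bystander: black case 200 x 75 x 45 mm. Origin: centre of its underside.
There are look-alikes about, which are no part of the job. Leave any purple look-alike of the bracket alone.

How it is judged:
By the outcome, as a careful person would: the job done as asked, in the order asked, and still so for the second after the job is handed in, with the robot touching nothing.
It also fails if it takes over 67 s, if anything falls off the work surface, if the arm or the gripper's body presses on something with over 40 N, if the wrist force passes 120 N, or if a joint passes its speed limit or range.

## Working session

There is one attempt and no reset: what is moved stays moved. The work goes in short steps, Python scripts to look and compute and a shell command to move; the robot and the scene stay as the last step left them, time stands still between calls to the robot, and variables do not carry over. Pictures are saved under pics/ and viewed, and the job is handed in when it is done.

```bash
mkdir -p pics; ls
python3 - <<'E'
from workcell import *
import cv2
for n in ["scene","side","wrist"]:
    print(n,camera_params(n))
s=state();print(s)
for n in ["scene","side","wrist"]:
    cv2.imwrite(f"pics/{n}0.png",grab_frame(n)[:,:,::-1])
E
```

```text
pics
scene {'fx': 514.0130274224397, 'fy': 514.0130274224397, 'cx': 320.56279229913423, 'cy': 195.32566786546235, 'position': array([1591.88346567, -288.92024176,  844.84504061]), 'attitude': array([55.98553268, -0.1197599 , 75.30520139])}
side {'fx': 441.2136538879299, 'fy': 441.2136538879299, 'cx': 312.20670011763104, 'cy': 203.2851479796317, 'position': array([ 187.67757898, -624.65262136,  787.35323823]), 'attitude': array([ 4.86445735e+01, -2.01953379e-02, -3.18225178e+01])}
wrist {'fx': 299.04189774565947, 'fy': 299.04189774565947, 'cx': 319.7482859418955, 'cy': 204.86737883053726, 'hand_eye': array([[ 2.50783227e-05,  2.80057542e-01, -9.59983215e-01,
        -1.70748483e+02],
       [ 9.99999877e-01,  4.69357439e-04,  1.63050154e-04,
         6.14962455e-01],
       [ 4.96238689e-04, -9.59983100e-01, -2.80057496e-01,
        -7.85617626e+01],
       [ 0.00000000e+00,  0.00000000e+00,  0.00000000e+00,
         1.00000000e+00]])}
{'time_s': 0.0, 'qpos': array([ 6.46302947e+01,  1.83508159e+01,  8.97082962e+01, -9.18163237e-04,
        7.20454344e+01, -1.14611119e+00]), 'qvel': array([ 0.03486674,  0.0463515 ,  0.00661911,  0.09074103, -0.01700874,
       -0.02118436]), 'effort': array([-2.20507286e-04, -4.12450111e+01, -2.31978339e+01,  7.30304746e-02,
        4.55464376e-02, -1.25202373e-04]), 'ee_pos': array([235.69903819, 523.88766349, 213.11577183]), 'ee_rot': array([ -90.66771956,   89.89544983, -114.89102987]), 'force': array([-0.02400238,  0.13104873, -0.15212755]), 'torque': array([0.00523755, 0.0050029 , 0.02049793]), 'gripper_width': 91.21692504536149}
```

View pics/scene0.png

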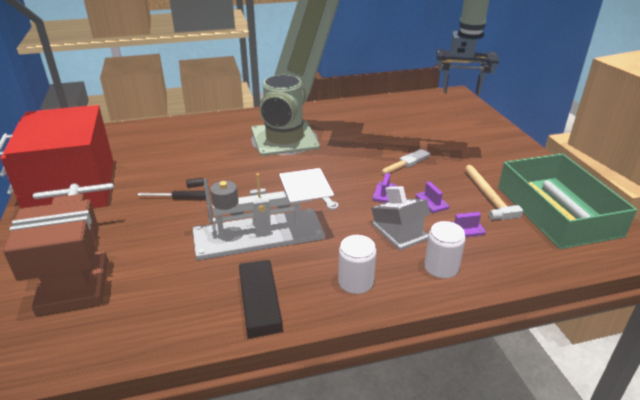

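View pics/side0.png

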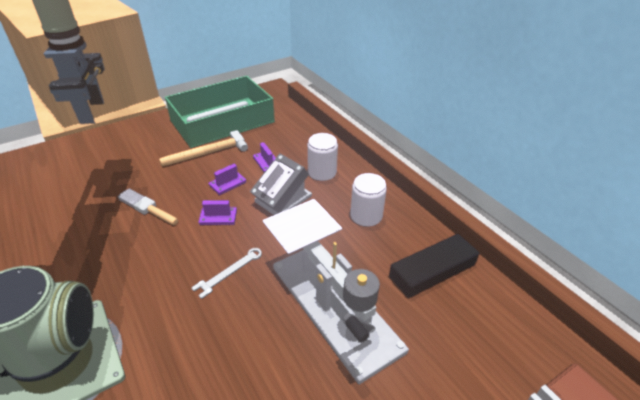

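View pics/wrist0.png

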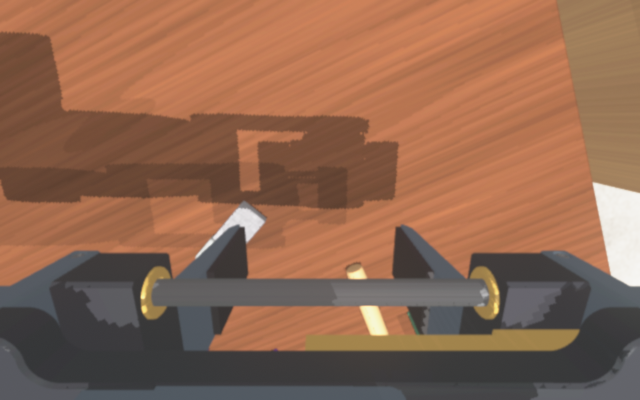

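Run:
```python
import cv2
a=cv2.imread("pics/scene0.png");b=cv2.imread("pics/side0.png")
def crop(im,x0,y0,x1,y1,k,name):
    c=cv2.resize(im[y0:y1,x0:x1],None,fx=k,fy=k,interpolation=cv2.INTER_CUBIC)
    for x in range((x0//20+1)*20,x1,20):
        cv2.putText(c,str(x),((x-x0)*k-10,10),0,.35,(0,255,255),1);cv2.line(c,((x-x0)*k,12),((x-x0)*k,18),(0,255,255),1)
    for y in range((y0//20+1)*20,y1,20):
        cv2.putText(c,str(y),(0,(y-y0)*k+4),0,.35,(0,255,255),1);cv2.line(c,(24,(y-y0)*k),(30,(y-y0)*k),(0,255,255),1)
    cv2.imwrite(f"pics/{name}.png",c);print(c.shape)
crop(a,180,160,340,260,5,"c_scale")
crop(a,360,165,490,250,6,"c_die")
crop(b,260,190,420,310,5,"s_scale")
crop(b,260,260,420,380,5,"s_scale2")
crop(b,230,130,330,230,6,"s_die")
```

```text
(500, 800, 3)
(510, 780, 3)
(600, 800, 3)
(600, 800, 3)
(600, 600, 3)
```

View pics/c_scale.png

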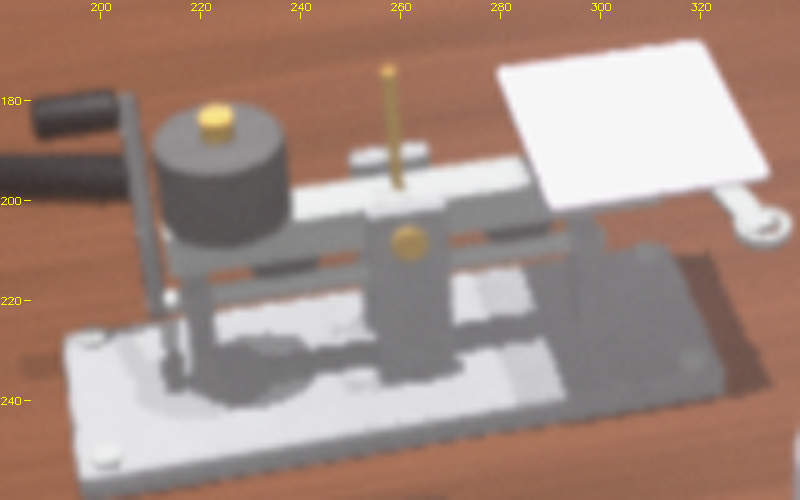

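View pics/c_die.png

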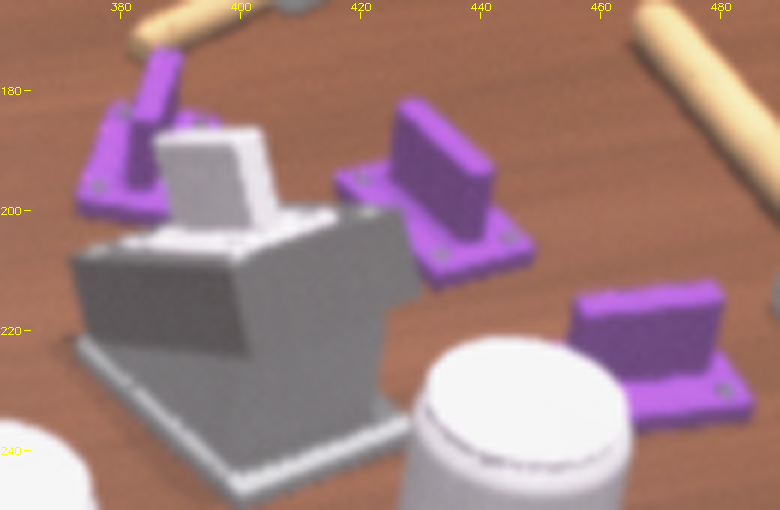

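View pics/s_scale.png

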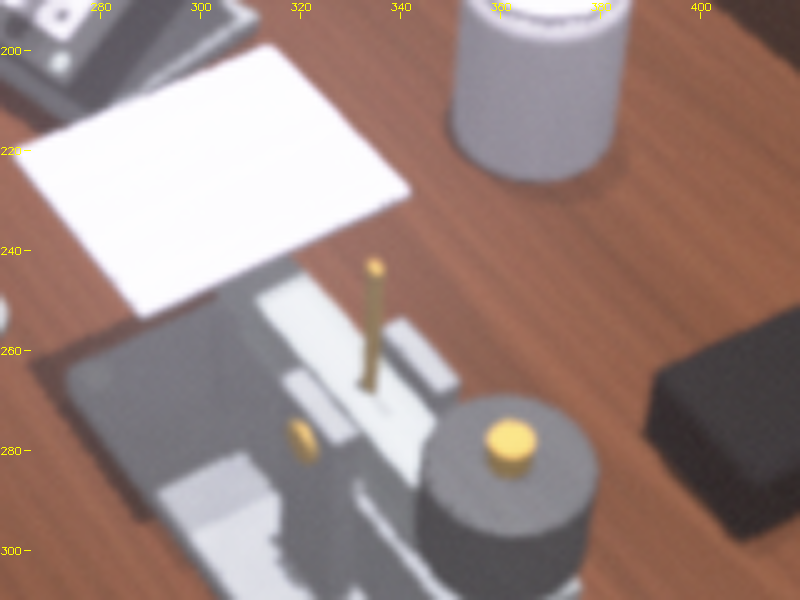

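View pics/s_scale2.png

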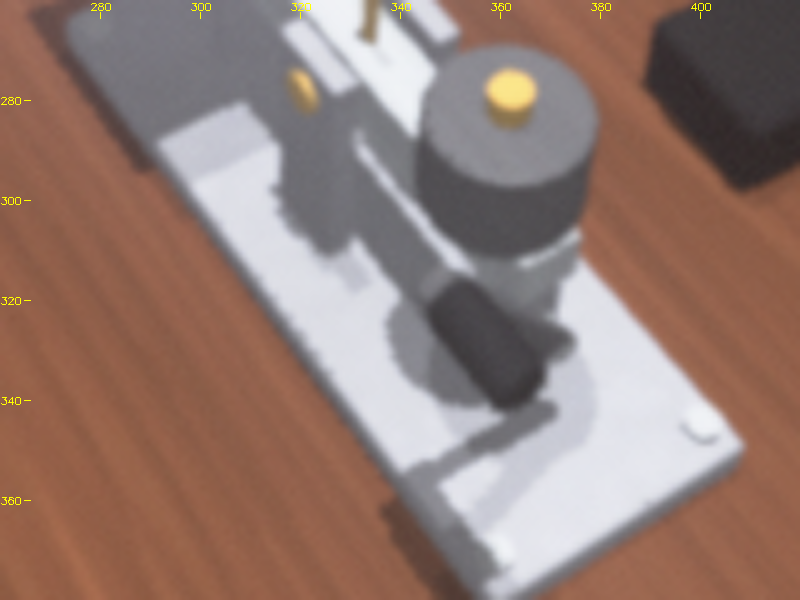

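View pics/s_die.png

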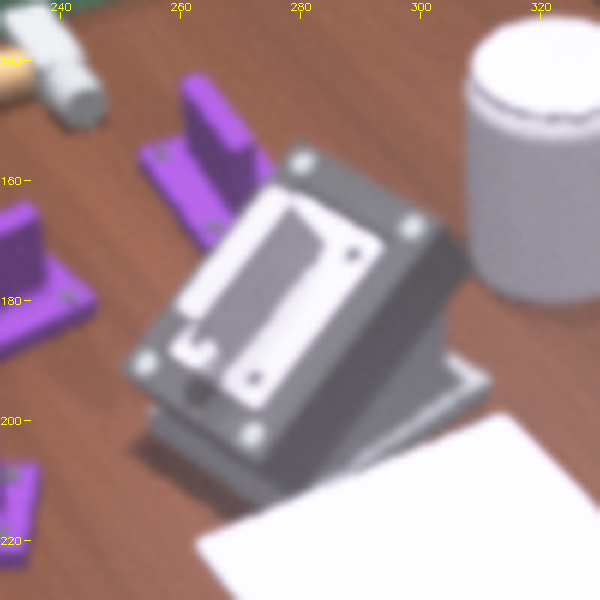

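```bash
cat > h.py <<'E'
import numpy as np, cv2
from scipy.spatial.transform import Rotation as R
from scipy.optimize import least_squares
import json
from workcell import *
def proj(P,n,cp=None,T=None):
    c=cp or camera_params(n); P=np.atleast_2d(P).astype(float)
    if n=="wrist":
        M=T@c["hand_eye"]; Rc=M[:3,:3];p=M[:3,3]
    else: Rc=R.from_euler('xyz',c["attitude"],degrees=True).as_matrix();p=c["position"]
    q=(P-p)@Rc
    return np.stack([c["fx"]*q[:,0]/-q[:,2]+c["cx"], c["fy"]*(-q[:,1])/-q[:,2]+c["cy"]],1)
def Tz(x,y,z,yaw):
    T=np.eye(4);T[:3,:3]=R.from_euler('z',yaw,degrees=True).as_matrix();T[:3,3]=[x,y,z];return T
def ap(T,P): return np.atleast_2d(P)@T[:3,:3].T+T[:3,3]
def tcp(s=None):
    s=s or state();T=np.eye(4);T[:3,:3]=R.from_euler('xyz',s["ee_rot"],degrees=True).as_matrix();T[:3,3]=s["ee_pos"];return T
def fit(obs,x0,mk):
    cps={n:camera_params(n) for n in ["scene","side"]}
    f=lambda p:np.concatenate([(proj(ap(mk(p),[P]),n,cps[n])[0]-uv) for n,P,uv in obs])
    r=least_squares(f,x0,loss='soft_l1');print(np.round(r.x,2),'res\n',np.round(f(r.x).reshape(-1,2),1).tolist());return r.x
E
python3 - <<'E'
from h import *
obs=[("side",P,uv) for P,uv in [((-65,175,141),(263,221)),((-65,65,141),(288,253.5)),((65,65,141),(342,228)),((65,175,141),(313.5,199)),((0,0,189),(335,242)),((0,-85,177),(362,276.5)),((-62,-152,150),(356.5,328))]]
obs+=[("scene",P,uv) for P,uv in [((-65,65,141),(280,173.5)),((-65,175,141),(320.5,168)),((65,175,141),(334,195)),((65,65,141),(290.5,202)),((0,0,189),(257.5,173.5)),((0,-85,177),(223,182)),((-62,-152,150),(196,183))]]
fit(obs,[550,0,0],lambda p:Tz(p[0],p[1],0,p[2]))
fit(obs,[550,0,0,0],lambda p:Tz(p[0],p[1],p[3],p[2]))
c=.8660254
F=lambda u,v:(u*c,v,u*.5)
obs=[("side",F(u,v),uv) for u,v,uv in [(65,45,(280,153.5)),(65,-45,(305,167)),(-65,45,(250.3,191.7)),(-65,-45,(273.7,208.3))]]
obs+=[("scene",F(u,v),uv) for u,v,uv in [(65,-45,(372.5,208.3)),(65,45,(399.2,208.7)),(-65,45,(427,200))]]
fit(obs,[550,250,79,-30],lambda p:Tz(*p))
fit(obs,[550,250,-30],lambda p:Tz(p[0],p[1],79.5,p[2]))
E
```

```text
[ 523.94 -164.34    0.74] res
 [[-0.7, -1.1], [0.3, -1.2], [0.2, -0.6], [0.2, -0.6], [0.2, 0.8], [0.5, 0.6], [-0.4, 2.5], [-0.2, -0.0], [-0.1, -0.2], [0.4, -0.9], [0.2, -1.2], [0.6, 0.4], [0.4, 1.0], [-1.2, -0.0]]
[ 5.2394e+02 -1.6423e+02  7.6000e-01 -4.8000e-01] res
 [[-0.8, -1.0], [0.3, -1.1], [0.1, -0.5], [0.2, -0.5], [0.1, 0.9], [0.5, 0.8], [-0.4, 2.6], [-0.2, 0.1], [-0.1, -0.1], [0.5, -0.8], [0.3, -1.1], [0.7, 0.5], [0.5, 1.1], [-1.1, 0.1]]
[581.41 177.82  80.14   5.95] res
 [[5.0, 1.5], [0.6, 4.4], [0.6, -1.1], [-3.8, 0.5], [17.9, 0.3], [23.4, -7.4], [-27.9, -1.1]]
[581.38 178.24   5.36] res
 [[5.2, 1.7], [0.5, 4.7], [0.5, -1.2], [-4.1, 0.6], [17.7, 0.4], [23.4, -7.1], [-27.5, -0.9]]
```

Run:
```python
from h import *
c=.8660254
F=lambda u,v:(u*c,v,u*.5)
obs=[("side",F(u,v),uv) for u,v,uv in [(65,45,(280,153.5)),(65,-45,(305,167)),(-65,45,(250.3,191.7)),(-65,-45,(273.7,208.3))]]
for y0 in (-30,0,30):
  p=fit(obs,[581,178,y0],lambda p:Tz(p[0],p[1],79.5,p[2]))
T=Tz(p[0],p[1],79.5,p[2])
print(proj(ap(T,[F(65,45),F(65,-45),F(-65,45),F(-65,-45)]),"scene").round(1))
```

```text
[583.27 184.24  15.07] res
 [[0.2, -0.1], [-0.4, 0.3], [-0.0, 0.3], [0.2, -0.5]]
[583.27 184.24  15.07] res
 [[0.2, -0.1], [-0.4, 0.3], [-0.0, 0.3], [0.2, -0.5]]
[583.27 184.24  15.07] res
 [[0.2, -0.1], [-0.4, 0.3], [-0.0, 0.3], [0.2, -0.5]]
[[426.5 199.2]
 [397.8 209.5]
 [397.4 198.6]
 [370.3 208. ]]
```

Run:
```python
from h import *
c=.8660254
F=lambda u,v,n=0:(u*c-.5*n,v,u*.5+c*n)
obs=[("side",F(u,v),uv) for u,v,uv in [(65,45,(280,153.5)),(65,-45,(305,167)),(-65,45,(250.3,191.7)),(-65,-45,(273.7,208.3))]]
obs+=[("scene",F(u,v),uv) for u,v,uv in [(65,45,(427,200)),(65,-45,(399.2,208.7)),(-65,-45,(372.5,208.3))]]
p=fit(obs,[581,178,15],lambda p:Tz(p[0],p[1],79.5,p[2]))
q=fit(obs,[581,178,15,79.5],lambda p:Tz(p[0],p[1],p[3],p[2]))
T=Tz(p[0],p[1],79.5,p[2])
S=Tz(524,-164.3,0,.75)
L=[]
def box(a,b,f,T):
    import itertools
    V=[np.array([ (a[i],b[i])[k[i]] for i in range(3)]) for k in itertools.product((0,1),repeat=3)]
    for i in range(8):
        for j in range(i):
            if (V[i]!=V[j]).sum()==1: L.append((ap(T,f(*V[i]))[0],ap(T,f(*V[j]))[0]))
I=lambda *a:a
box((-65,-45,-40),(65,45,0),F,T); box((-45,-28,-10),(45,28,2),F,T); box((-33,-7,2),(33,7,44),F,T)
box((-65,65,135),(65,175,141),I,S)
for n,(x0,y0,x1,y1) in {"scene":(270,150,430,250),"side":(240,130,350,260)}.items():
    im=cv2.imread(f"pics/{n}0.png");k=5
    im=cv2.resize(im[y0:y1,x0:x1],None,fx=k,fy=k,interpolation=cv2.INTER_CUBIC)
    for a,b in L:
        pa,pb=[((w-(x0,y0)+.5)*k).astype(int) for w in proj([a,b],n)]
        cv2.line(im,tuple(map(int,pa)),tuple(map(int,pb)),(0,255,0),1)
    if im.shape[0]>600: im=im[:600]
    cv2.imwrite(f"pics/ov_{n}.png",im)
```

```text
[584.14 186.1   15.07] res
 [[0.2, -0.5], [-0.4, -0.2], [-0.0, -0.2], [0.1, -1.1], [0.4, -0.7], [-0.6, 0.9], [-1.5, -0.3]]
[584.18 186.89  14.95  78.13] res
 [[0.1, -0.2], [-0.6, 0.1], [-0.1, 0.0], [-0.0, -0.9], [0.6, -0.2], [-0.4, 1.3], [-1.2, 0.1]]
```

View pics/ov_scene.png

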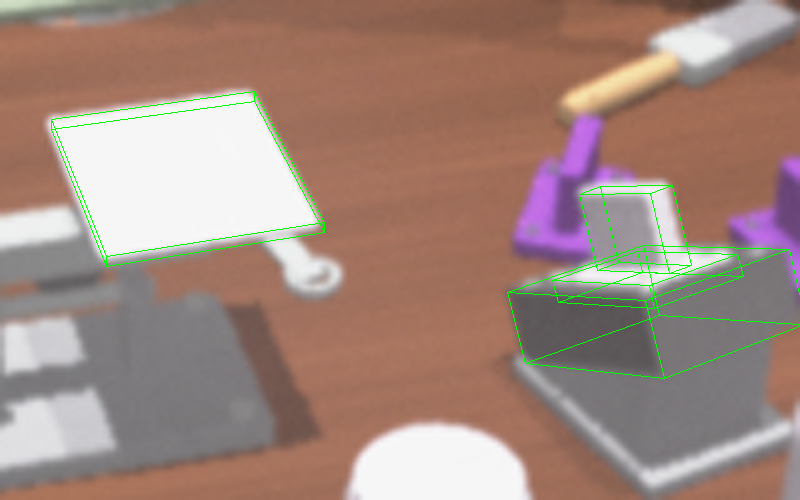

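View pics/ov_side.png

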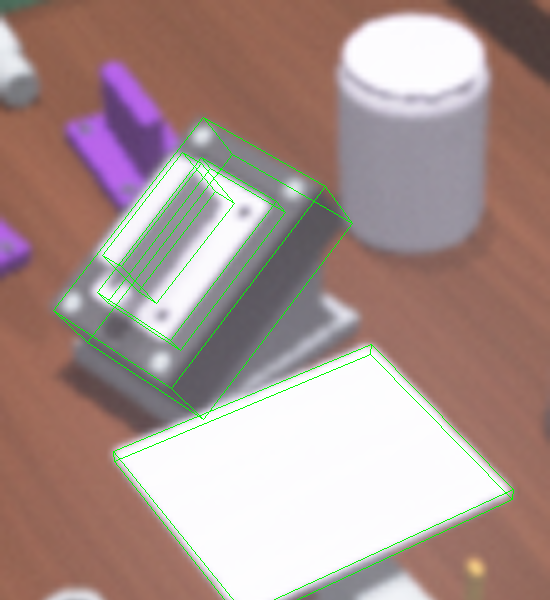

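```bash
cat >> h.py <<'E'
DY=15.0; FC=np.array([584.1,186.2,79.2])
ex=R.from_euler('z',DY,degrees=True).as_matrix()@np.array([.8660254,0,.5])
ey=R.from_euler('z',DY,degrees=True).as_matrix()@np.array([0,1,0])
en=np.cross(ex,ey)
def pose(x,y,p):
    T=np.eye(4);T[:3,0]=x;T[:3,1]=y;T[:3,2]=np.cross(x,y);T[:3,3]=p;return T
def grasp(h): # TCP h mm above bracket underside along normal
    return pose(-en,-ey if SG<0 else ey,FC+en*(h-10))
SG=1
def delta(Tt,T=None):
    T=tcp() if T is None else T
    print('off',np.round(T[:3,:3].T@(Tt[:3,3]-T[:3,3]),1),'rot',np.round(R.from_matrix(T[:3,:3].T@Tt[:3,:3]).as_rotvec(degrees=True),1))
E
python3 - <<'E'
from h import *
import h
T=tcp();print(T.round(3),state()["time_s"])
for s in(1,-1):
    h.SG=s; delta(grasp(137))
print(grasp(137).round(1))
E
```

```text
[[-1.00000e-03  4.10000e-01  9.12000e-01  2.35768e+02]
 [-1.00000e-03  9.12000e-01 -4.10000e-01  5.24034e+02]
 [-1.00000e+00 -1.00000e-03  0.00000e+00  2.13324e+02]
 [ 0.00000e+00  0.00000e+00  0.00000e+00  1.00000e+00]] 0.15
off [  24.4 -205.3  407.1] rot [-38.3 -28.8  10.3]
off [  24.4 -205.3  407.1] rot [136.7  13.1  36.7]
[[ 5.000e-01  3.000e-01 -8.000e-01  5.228e+02]
 [ 1.000e-01 -1.000e+00 -2.000e-01  1.698e+02]
 [-9.000e-01 -0.000e+00 -5.000e-01  1.892e+02]
 [ 0.000e+00  0.000e+00  0.000e+00  1.000e+00]]
```

```bash
python3 -m handwheel '{"gripper":[0,0,0,0,0],"offset":[[1.6,-13.7,27],[3.2,-27,54],[4.8,-41,81],[6.4,-55,108],[8,-68,136]],"rot":[[-2.6,-1.9,0.7],[-5.1,-3.8,1.4],[-7.7,-5.8,2.1],[-10.2,-7.7,2.8],[-12.8,-9.6,3.4]]}'; python3 -c "
from h import *
delta(grasp(137));print(state()['time_s'])"
```

```text
time_s: 0.57
ee_pos: [332.4, 405.3, 205.6]
ee_rot: [12.8, 79.8, 1.6]
force: [0.0, 0.0, 0.3]
gripper_width: 91.3
off [  48.8 -195.3  226.9] rot [-25.3 -19.2   6.8]
0.5667
```

```bash
python3 -m handwheel '{"gripper":[0,0,0,0,0],"offset":[[4,-20,22],[8,-39,45],[12,-58,68],[16,-78,90],[20,-97,113]],"rot":[[-2.6,-1.9,0.7],[-5.1,-3.8,1.4],[-7.7,-5.8,2.1],[-10.2,-7.7,2.8],[-12.8,-9.6,3.4]]}'; python3 -c "
from h import *
delta(grasp(137));print(state()['time_s'])"
```

```text
time_s: 0.98
ee_pos: [426.1, 287.9, 201.6]
ee_rot: [6.4, 69.7, 8.2]
force: [-0.8, 0.1, 0.5]
gripper_width: 91.7
off [  39.  -122.1   83.8] rot [-12.5  -9.6   3.4]
0.9833
```

```bash
python3 -m handwheel '{"gripper":[0,0,0,0,0],"offset":[[8,-25,17],[16,-49,34],[24,-73,50],[31,-98,67],[37,-117,80]],"rot":[[-2.6,-1.9,0.7],[-5.1,-3.8,1.4],[-7.7,-5.8,2.1],[-10.2,-7.7,2.8],[-12.5,-9.6,3.4]]}'; python3 -m handwheel '{"gripper":[0,0],"offset":[[0,0,0],[0,0,0]],"rot":[[0,0,0],[0,0,0]]}';python3 - <<'E'
from h import *
delta(grasp(137));s=state();T=tcp(s);im=grab_frame("wrist")[:,:,::-1].copy();cv2.imwrite("pics/w1raw.png",im)
B=pose(ex,ey,FC-10*en)
W=[(33,7,54),(33,-7,54),(-33,-7,54),(-33,7,54)];Pl=[(45,28,12),(45,-28,12),(-45,-28,12),(-45,28,12)];D=[(65,45,10),(65,-45,10),(-65,-45,10),(-65,45,10)]
for q in(W,Pl,D):
    u=proj(ap(B,q),"wrist",T=T); print(u.round(1).tolist())
    cv2.polylines(im,[u.round().astype(int)],True,(0,255,0),1)
cv2.imwrite("pics/w1.png",im);print(s['time_s'],T[:3,3])
E
```

```text
time_s: 1.4
ee_pos: [518.5, 174.0, 189.9]
ee_rot: [-0.1, 59.9, 14.8]
force: [-0.2, 1.4, 0.4]
gripper_width: 91.1
time_s: 1.57
ee_pos: [517.6, 174.3, 189.3]
ee_rot: [0.2, 60.1, 14.7]
force: [0.5, -0.2, -0.6]
gripper_width: 91.0
off [ 2.  -5.7  3.3] rot [-0.4 -0.1  0.1]
[[321.8, 246.9], [306.7, 247.0], [305.2, 176.7], [321.4, 176.6]]
[[341.3, 240.9], [289.1, 241.2], [285.8, 156.9], [342.4, 156.5]]
[[356.4, 257.0], [274.5, 257.4], [267.9, 136.2], [360.0, 135.5]]
1.5667 [517.59579822 174.303319   189.26402475]
```

View pics/w1.png

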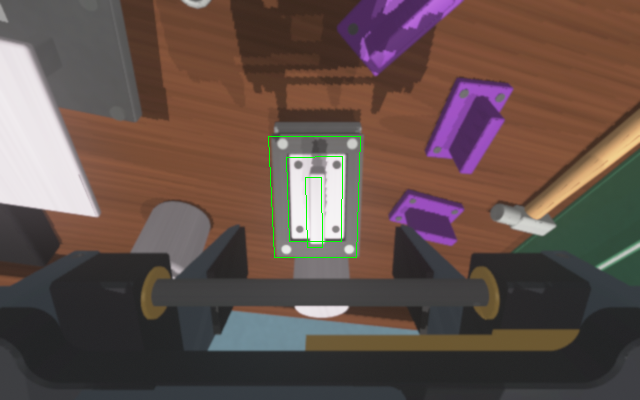

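Run:
```python
import cv2
im=cv2.imread("pics/w1raw.png")[125:265,260:370]
c=cv2.resize(im,None,fx=4.2,fy=4.2,interpolation=cv2.INTER_CUBIC)
for y in range(130,265,10): cv2.putText(c,str(y),(0,int((y-125+.5)*4.2)),0,.35,(0,255,255),1)
for x in range(270,370,10): cv2.putText(c,str(x),(int((x-260+.5)*4.2)-8,585),0,.35,(0,0,255),1);cv2.line(c,(int((x-260+.5)*4.2),570),(int((x-260+.5)*4.2),576),(0,0,255),1)
cv2.imwrite("pics/w1z.png",c)
```

```text
(no output)
```

View pics/w1z.png

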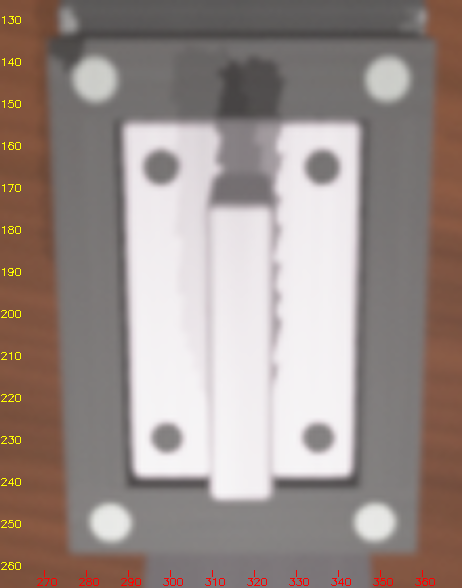

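```bash
python3 -m handwheel '{"gripper":[0,0,0,0,0],"offset":[[15,-1,1],[30,-2,2],[45,-2,2],[60,-2,2],[75,-2,2]],"rot":[[-0.2,0,0],[-0.4,0,0],[-0.4,0,0],[-0.4,0,0],[-0.4,0,0]]}'; python3 -m handwheel '{"gripper":[0,0],"offset":[[0,0,0],[0,0,0]],"rot":[[0,0,0],[0,0,0]]}';python3 - <<'E'
from h import *
delta(grasp(62));s=state();T=tcp(s);im=grab_frame("wrist")[:,:,::-1].copy()
B=pose(ex,ey,FC-10*en+2.5*ey-1.4*ex)
W=[(33,7,54),(33,-7,54),(-33,-7,54),(-33,7,54)];Pl=[(45,28,12),(45,-28,12),(-45,-28,12),(-45,28,12)];D=[(65,45,10),(65,-45,10),(-65,-45,10),(-65,45,10)]
for q in(W,Pl,D):
    u=proj(ap(B,q),"wrist",T=T); print(u.round(1).tolist())
    cv2.polylines(im,[u.round().astype(int)],True,(0,255,0),1)
cv2.imwrite("pics/w2.png",im);print(s['time_s'],T[:3,3])
E
```

```text
time_s: 2.03
ee_pos: [556.2, 185.8, 125.7]
ee_rot: [-0.2, 60.0, 15.0]
force: [-0.3, 0.2, 0.2]
gripper_width: 91.7
time_s: 2.2
ee_pos: [555.6, 185.1, 125.5]
ee_rot: [-0.3, 60.1, 15.0]
force: [0.7, -0.4, 0.9]
gripper_width: 91.3
off [ 2.  -6.3  0.9] rot [ 0.3 -0.1  0. ]
[[324.4, 287.3], [303.9, 287.2], [302.8, 193.2], [325.4, 193.3]]
[[348.9, 272.7], [281.3, 272.4], [277.5, 163.9], [352.7, 164.2]]
[[367.9, 292.6], [262.4, 292.2], [253.7, 136.1], [376.6, 136.6]]
2.2 [555.60318828 185.13063253 125.45409962]
```

View pics/w2.png

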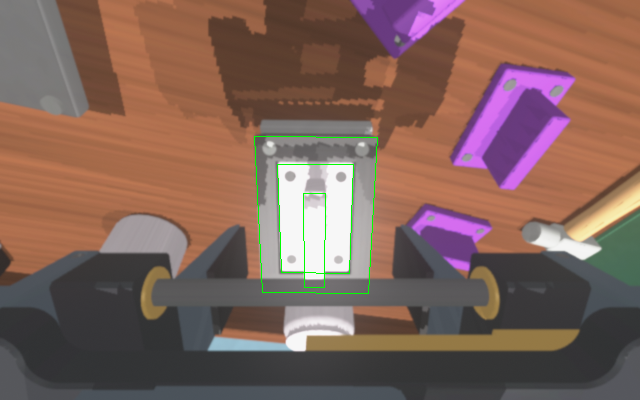

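Run:
```python
from h import *
for n,l in {"side":[(322,142.5),(369,183)],"scene":[(357,246),(446,233)]}.items():
  for uv in l:
    r=least_squares(lambda p:proj([p[0],p[1],110],n)[0]-uv,[650,100]);print(n,r.x.round())
print(grasp(18).round(2))
for v in(-59,59):
  for u in (-16,16): print(ap(pose(ex,ey,FC-10*en),[u,v,18]).round())
  for h_ in(97,):
   for u in(-38,38): print('body',ap(pose(ex,ey,FC-10*en),[u,v*1.5,h_]).round())
```

```text
side [750. 230.]
side [752.  20.]
scene [755.  16.]
scene [762. 230.]
[[ 4.8000e-01 -2.6000e-01  8.4000e-01  5.8024e+02]
 [ 1.3000e-01  9.7000e-01  2.2000e-01  1.8516e+02]
 [-8.7000e-01  0.0000e+00  5.0000e-01  8.6130e+01]
 [ 0.0000e+00  0.0000e+00  0.0000e+00  1.0000e+00]]
[[582. 125.  78.]]
[[609. 132.  94.]]
body [[533.  81. 136.]]
body [[597.  98. 174.]]
[[552. 239.  78.]]
[[578. 246.  94.]]
body [[487. 252. 136.]]
body [[551. 269. 174.]]
```

Tins are well clear (x≈750). Descend.

```bash
python3 -m handwheel '{"gripper":[0,0,0,0,0],"offset":[[2,-2,0],[10,-3.6,-0.5],[20,-3.6,-0.5],[30,-3.6,-0.5],[40,-3.6,-0.5]],"rot":[[0.2,0,0],[0.3,0,0],[0.3,0,0],[0.3,0,0],[0.3,0,0]]}' 10; python3 -m handwheel '{"gripper":[0,0,0],"offset":[[3,0,0],[5,0,0],[5,0,0]],"rot":[[0,0,0],[0,0,0],[0,0,0]]}';python3 - <<'E'
from h import *
delta(grasp(18));s=state();T=tcp(s);im=grab_frame("wrist")[:,:,::-1].copy();cv2.imwrite("pics/w3.png",im)
im=grab_frame("side")[90:240,200:350,::-1];cv2.imwrite("pics/s3.png",cv2.resize(im,None,fx=4,fy=4))
E
```

```text
time_s: 2.67
ee_pos: [576.4, 185.5, 90.2]
ee_rot: [0.0, 60.0, 14.9]
force: [-0.5, -0.7, -0.4]
gripper_width: 91.2
time_s: 2.92
ee_pos: [578.4, 186.1, 85.9]
ee_rot: [0.0, 60.1, 14.9]
force: [-0.0, 0.2, -0.2]
gripper_width: 91.2
off [ 0.5 -1.4  1.5] rot [-0.1 -0.1  0.1]
```

View pics/w3.png

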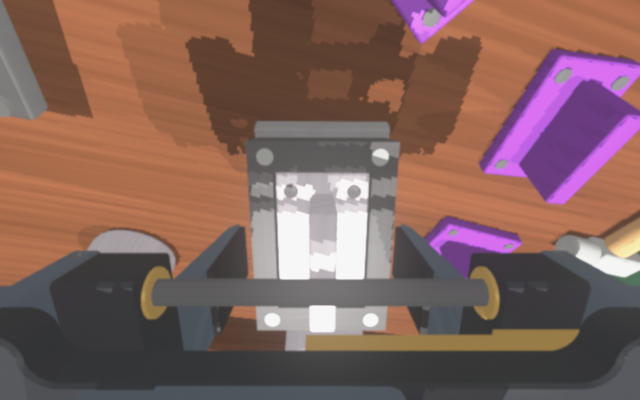

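View pics/s3.png

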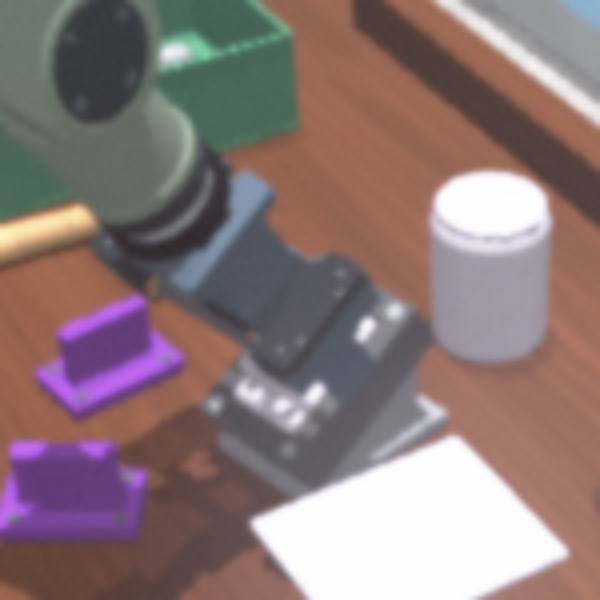

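```bash
python3 -m handwheel '{"gripper":[0.4,0.7,1,1,1],"offset":[[0,1.3,0],[0,1.3,0],[0,1.3,0],[0,1.3,0],[0,1.3,0]],"rot":[[0,0,0],[0,0,0],[0,0,0],[0,0,0],[0,0,0]]}' 6; python3 -m handwheel '{"gripper":[1,1,1,1,1],"offset":[[0,0,0],[0,0,0],[0,0,0],[0,0,0],[0,0,0]],"rot":[[0,0,0],[0,0,0],[0,0,0],[0,0,0],[0,0,0]]}' 6
```

```text
time_s: 3.43
ee_pos: [578.1, 187.4, 86.9]
ee_rot: [0.0, 60.0, 14.9]
force: [-0.0, -0.5, -0.1]
gripper_width: 60.6
time_s: 3.85
ee_pos: [578.1, 187.4, 86.7]
ee_rot: [0.0, 60.0, 14.9]
force: [0.4, 0.4, -0.9]
gripper_width: 27.4
```

```bash
python3 -m handwheel '{"gripper":[1,1,1,1,1],"offset":[[0,0,0],[0,0,0],[0,0,0],[0,0,0],[0,0,0]],"rot":[[0,0,0],[0,0,0],[0,0,0],[0,0,0],[0,0,0]]}' 6;  python3 -m handwheel '{"gripper":[1,1,1,1],"offset":[[0,0,0],[0,0,0],[0,0,0],[0,0,0]],"rot":[[0,0,0],[0,0,0],[0,0,0],[0,0,0]]}' 25
```

```text
time_s: 4.27
ee_pos: [578.1, 187.4, 86.7]
ee_rot: [0.0, 60.0, 14.9]
force: [0.2, -0.0, 0.4]
gripper_width: 14.1
time_s: 4.6
ee_pos: [578.1, 187.4, 86.8]
ee_rot: [0.0, 60.0, 14.9]
force: [-1.2, -0.9, 0.8]
gripper_width: 13.8
```

```bash
python3 -m handwheel '{"gripper":[1,1,1,1,1],"offset":[[-2,0,0],[-5,0,0],[-8,0,0],[-12,0,0],[-16,0,0]],"rot":[[0,0,0],[0,0,0],[0,0,0],[0,0,0],[0,0,0]]}';  python3 -m handwheel '{"gripper":[1,1,1,1,1],"offset":[[-10,0,0],[-25,0,0],[-40,0,0],[-55,0,0],[-70,0,0]],"rot":[[0,0,0],[0,0,0],[0,0,0],[0,0,0],[0,0,0]]}';  python3 -m handwheel '{"gripper":[1,1,1,1],"offset":[[-15,0,0],[-30,0,0],[-30,0,0],[-30,0,0]],"rot":[[0,0,0],[0,0,0],[0,0,0],[0,0,0]]}'
python3 - <<'E'
from h import *
im=grab_frame("wrist")[:,:,::-1].copy();cv2.imwrite("pics/w4.png",im)
im=grab_frame("side")[60:260,200:400,::-1];cv2.imwrite("pics/s4.png",cv2.resize(im,None,fx=3,fy=3))
# place: tool down, jaws along scale y
S=Tz(523.9,-164.3,0,.75)
d=S[:3,:3]
for a in (0,):
    P=pose(np.array([0,0,-1.]),d[:,1],ap(S,[0,120,141+17+80])[0]);print(P[:3,3]);delta(P)
E
```

```text
time_s: 5.02
ee_pos: [568.9, 184.9, 99.9]
ee_rot: [-0.0, 60.2, 14.9]
force: [-0.8, -0.1, -3.0]
gripper_width: 14.2
time_s: 5.43
ee_pos: [535.0, 175.9, 161.7]
ee_rot: [-0.0, 60.1, 14.9]
force: [0.5, -0.3, -3.7]
gripper_width: 13.8
time_s: 5.77
ee_pos: [521.6, 172.4, 188.0]
ee_rot: [0.0, 60.0, 14.9]
force: [-0.3, -0.6, -4.2]
gripper_width: 13.9
[522.32924853 -44.31028069 238.        ]
off [ -72.  -209.6  -21.8] rot [13.8 29.7 -3.7]
```

View pics/w4.png

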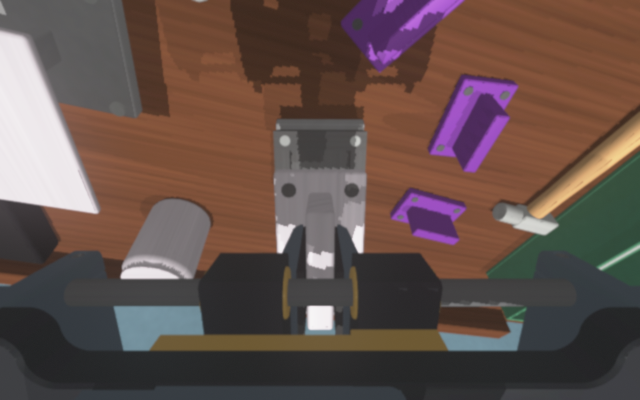

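View pics/s4.png

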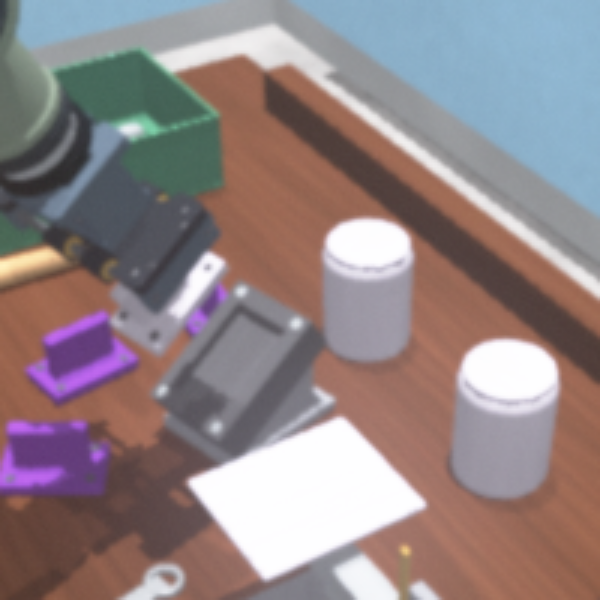

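```bash
python3 -m handwheel '{"gripper":[1,1,1,1,1],"offset":[[-12,-6,-4],[-28,-20,-8],[-44,-45,-14],[-55,-70,-18],[-62,-95,-20]],"rot":[[1.4,3,-0.4],[2.8,6,-0.8],[4.2,9,-1.1],[5.5,12,-1.5],[6.9,15,-1.9]]}';  python3 - <<'E'
from h import *
S=Tz(523.9,-164.3,0,.75)
delta(pose(np.array([0,0,-1.]),S[:3,1],ap(S,[0,120,141+17+80])[0]))
E
```

```text
time_s: 6.28
ee_pos: [499.2, 67.4, 231.0]
ee_rot: [3.5, 75.2, 11.2]
force: [1.2, 0.3, -3.0]
gripper_width: 14.2
off [  -6.5 -113.7    9.7] rot [ 6.9 14.7 -1.8]
```

```bash
python3 -m handwheel '{"gripper":[1,1,1,1,1],"offset":[[-2,-22,2],[-4,-44,4],[-5,-66,6],[-6,-88,8],[-6,-106,9]],"rot":[[1.4,3,-0.4],[2.8,6,-0.8],[4.2,9,-1.1],[5.5,12,-1.5],[6.9,14.7,-1.8]]}'; python3 -m handwheel '{"gripper":[1,1,1],"offset":[[0,0,0],[0,0,0],[0,0,0]],"rot":[[0,0,0],[0,0,0],[0,0,0]]}';  python3 - <<'E'
from h import *
S=Tz(523.9,-164.3,0,.75)
delta(pose(np.array([0,0,-1.]),S[:3,1],ap(S,[0,120,141+17+80])[0]))
im=grab_frame("wrist")[:,:,::-1].copy();cv2.imwrite("pics/w5.png",im)
im=grab_frame("side")[150:350,230:430,::-1];cv2.imwrite("pics/s5.png",cv2.resize(im,None,fx=3,fy=3))
im=grab_frame("scene")[100:260,200:360,::-1];cv2.imwrite("pics/c5.png",cv2.resize(im,None,fx=3,fy=3))
E
```

```text
time_s: 6.7
ee_pos: [522.4, -37.6, 236.5]
ee_rot: [-75.7, 90.0, -75.1]
force: [0.4, 0.7, -3.3]
gripper_width: 14.0
time_s: 6.95
ee_pos: [521.1, -35.5, 236.2]
ee_rot: [44.1, 89.9, 44.9]
force: [0.1, -0.7, -3.4]
gripper_width: 13.9
off [-1.8 -8.8  1.1] rot [-0.  0. -0.]
```

View pics/w5.png

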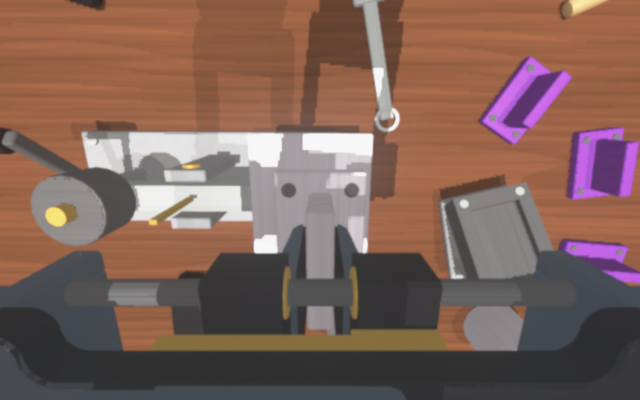

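View pics/s5.png

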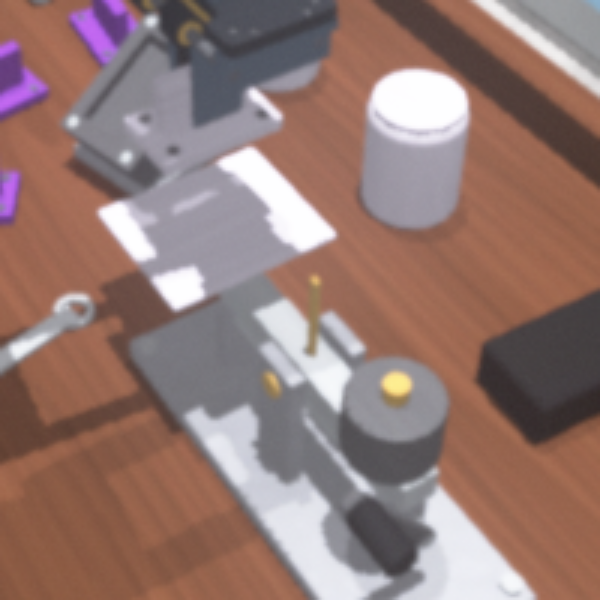

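View pics/c5.png

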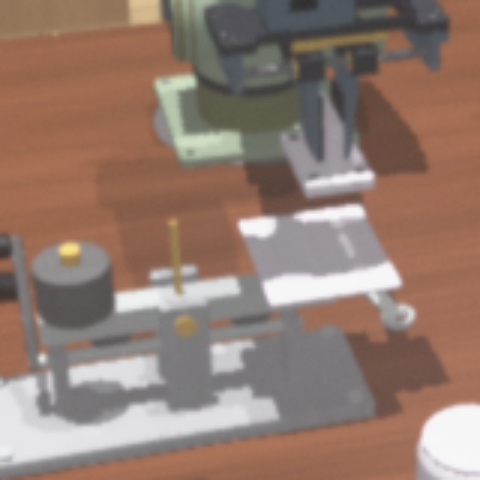

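```bash
python3 -m handwheel '{"gripper":[1,1,1,1,1],"offset":[[0,-5,0.5],[10,-8.8,1],[25,-8.8,1],[40,-8.8,1],[55,-8.8,1]],"rot":[[0,0,0],[0,0,0],[0,0,0],[0,0,0],[0,0,0]]}'; python3 -m handwheel '{"gripper":[1,1,1,1],"offset":[[6,0,0],[10,0,0],[10,0,0],[10,0,0]],"rot":[[0,0,0],[0,0,0],[0,0,0],[0,0,0]]}';  python3 - <<'E'
from h import *
S=Tz(523.9,-164.3,0,.75)
s=state();T=tcp(s);delta(pose(np.array([0,0,-1.]),S[:3,1],ap(S,[0,120,141+18])[0]))
w=grab_frame("wrist")[:,:,::-1].copy();cv2.imwrite("pics/w6.png",w)
B=pose(-T[:3,2]*-1,T[:3,1],T[:3,3]+18*T[:3,0]);print(B.round(2))
Pl=[(45,28,0),(45,-28,0),(-45,-28,0),(-45,28,0)];Pn=[(65,175,141),(65,65,141),(-65,65,141),(-65,175,141)]
ims=[]
for n,(x0,y0) in {"side":(240,180),"scene":(255,140)}.items():
    im=grab_frame(n)[y0:y0+100,x0:x0+110,::-1];im=cv2.resize(im,None,fx=5,fy=5,interpolation=cv2.INTER_CUBIC)
    for q in (ap(B,Pl),ap(S,Pn)):
        u=((proj(q,n)-(x0,y0)+.5)*5).round().astype(int);cv2.polylines(im,[u],True,(0,255,0),1)
    cv2.imwrite(f"pics/{n}6.png",im)
E
```

```text
time_s: 7.52
ee_pos: [522.2, -44.9, 181.4]
ee_rot: [-4.2, 89.8, -3.5]
force: [0.6, 0.4, -2.8]
gripper_width: 14.0
time_s: 7.85
ee_pos: [522.9, -44.8, 172.8]
ee_rot: [-3.4, 89.8, -2.6]
force: [-0.1, 0.1, -3.0]
gripper_width: 13.7
off [13.8  0.5 -0.7] rot [-0.   0.2  0. ]
[[ 1.0000e+00 -1.0000e-02 -0.0000e+00  5.2300e+02]
 [ 1.0000e-02  1.0000e+00  0.0000e+00 -4.4780e+01]
 [ 0.0000e+00 -0.0000e+00  1.0000e+00  1.5484e+02]
 [ 0.0000e+00  0.0000e+00  0.0000e+00  1.0000e+00]]
```

View pics/side6.png

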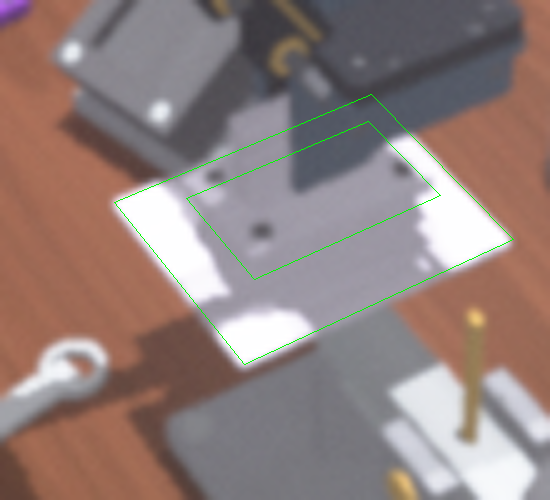

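View pics/scene6.png

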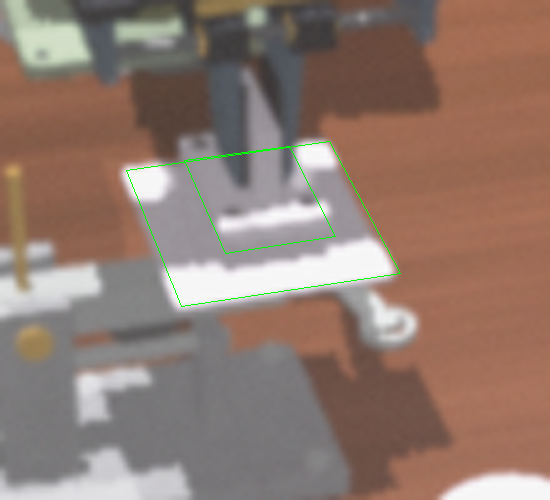

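View pics/w6.png

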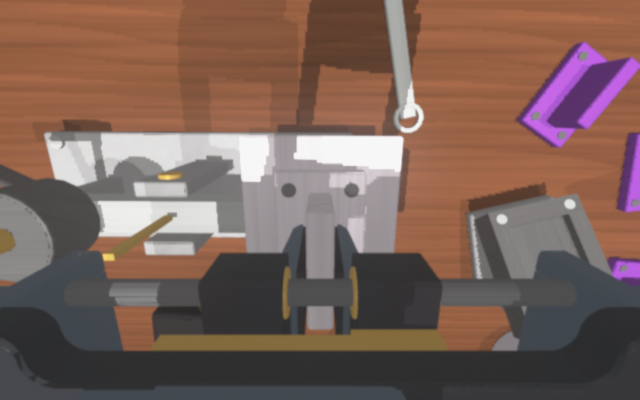

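Run:
```python
from h import *
T=tcp()
sd=lambda x,y:(240+x/5-.5,180+y/5-.5); sc=lambda x,y:(255+x/5-.5,140+y/5-.5)
obs=[("side",(-34.5,19,12),sd(217,176)),("side",(-34.5,-19,12),sd(262,230)),("side",(34.5,-19,12),sd(402,168)),
("scene",(45,-28,12),sc(218,220)),("scene",(45,28,12),sc(328,205)),("scene",(45,-28,0),sc(221,233)),("scene",(45,28,0),sc(329,218))]
p=fit(obs,[523,-45,155,1],lambda p:Tz(*p))
p=fit(obs[:3],[523,-45,1],lambda p:Tz(p[0],p[1],155,p[2]))
p=fit(obs[3:],[523,-45,1],lambda p:Tz(p[0],p[1],155,p[2]))
wr=[((-34.5,-19,12),(289,190)),((-34.5,19,12),(351,190))]
cp=camera_params("wrist")
for B in (Tz(523,-45,155,1),Tz(517,-45,155,1),Tz(523,-45,160,1)):
    print(proj(ap(B,[w[0] for w in wr]),"wrist",cp,T).round(1))
```

```text
[519.56 -47.87 161.49   1.78] res
 [[-0.8, 0.1], [-0.1, 0.1], [0.5, -0.5], [0.0, -0.4], [0.2, -0.8], [-0.5, 1.2], [-0.0, 0.7]]
[523.11 -42.41   0.87] res
 [[-0.5, 0.0], [-0.1, 0.0], [0.5, -0.1]]
[508.89 -44.28   0.62] res
 [[0.1, -0.7], [0.2, -0.9], [-0.4, 0.8], [0.0, 0.6]]
[[287.6 192.6]
 [350.  192.3]]
[[287.4 183. ]
 [350.4 182.7]]
[[286.7 194.7]
 [350.8 194.4]]
```

```bash
python3 -m handwheel '{"gripper":[1,1,1,1],"offset":[[3,0.5,0],[6,0.5,-0.5],[9,0.5,-0.5],[9,0.5,-0.5]],"rot":[[0,0,0],[0,0.2,0],[0,0.2,0],[0,0.2,0]]}'; python3 -m handwheel '{"gripper":[1,1,1],"offset":[[1,0,0],[2,0,0],[2,0,0]],"rot":[[0,0,0],[0,0,0],[0,0,0]]}';python3 -m handwheel '{"gripper":[1,1,1],"offset":[[0.7,0,0],[1.5,0,0],[1.5,0,0]],"rot":[[0,0,0],[0,0,0],[0,0,0]]}'
```

```text
time_s: 8.33
ee_pos: [521.6, -44.1, 162.6]
ee_rot: [176.3, 89.8, 177.1]
force: [0.3, 0.3, -2.7]
gripper_width: 13.6
time_s: 8.58
ee_pos: [522.0, -44.2, 161.2]
ee_rot: [178.9, 89.9, 179.7]
force: [0.5, 0.6, -4.0]
gripper_width: 14.0
time_s: 8.83
ee_pos: [522.0, -44.2, 159.8]
ee_rot: [178.9, 89.9, 179.7]
force: [0.3, -0.1, -3.2]
gripper_width: 13.8
```

```bash
python3 -m handwheel '{"gripper":[1,1,1],"offset":[[0.7,0,0],[1,0,0],[1,0,0]],"rot":[[0,0,0],[0,0,0],[0,0,0]]}'; python3 -m handwheel '{"gripper":[1,1,1],"offset":[[0.7,0,0],[1,0,0],[1,0,0]],"rot":[[0,0,0],[0,0,0],[0,0,0]]}'
```

```text
time_s: 9.08
ee_pos: [522.0, -44.2, 158.8]
ee_rot: [-179.6, 89.9, -178.9]
force: [0.5, -0.1, -4.2]
gripper_width: 14.0
time_s: 9.33
ee_pos: [522.1, -44.2, 158.0]
ee_rot: [-177.7, 89.9, -177.0]
force: [-0.6, 0.6, -2.5]
gripper_width: 13.9
```

```bash
python3 -m handwheel '{"gripper":[1,1,1],"offset":[[0.6,0,0],[0.8,0,0],[0.8,0,0]],"rot":[[0,0,0],[0,0,0],[0,0,0]]}'; python3 -m handwheel '{"gripper":[1,1],"offset":[[0.6,0,0],[0.6,0,0]],"rot":[[0,0,0],[0,0,0]]}'
```

```text
time_s: 9.58
ee_pos: [522.2, -44.1, 157.7]
ee_rot: [169.8, 90.0, 170.6]
force: [-1.4, 1.0, 3.3]
gripper_width: 14.1
time_s: 9.75
ee_pos: [522.2, -44.0, 157.6]
ee_rot: [158.4, 90.0, 159.1]
force: [-2.5, 2.1, 6.3]
gripper_width: 13.9
```

```bash
python3 -m handwheel '{"gripper":[1,1],"offset":[[-0.6,0,0],[-0.6,0,0]],"rot":[[0,0,0],[0,0,0]]}'; python3 -m handwheel '{"gripper":[0.9,0.8,0.7,0.6,0.6],"offset":[[0,0,0],[0,0,0],[0,0,0],[0,0,0],[0,0,0]],"rot":[[0,0,0],[0,0,0],[0,0,0],[0,0,0],[0,0,0]]}';python3 -m handwheel '{"gripper":[0.5,0.5,0.5],"offset":[[0,0,0],[0,0,0],[0,0,0]],"rot":[[0,0,0],[0,0,0],[0,0,0]]}'
```

```text
time_s: 9.92
ee_pos: [522.2, -44.0, 157.6]
ee_rot: [161.6, 90.0, 162.3]
force: [-1.9, 1.0, 5.9]
gripper_width: 13.7
time_s: 10.33
ee_pos: [522.1, -44.3, 156.8]
ee_rot: [-174.1, 89.9, -173.4]
force: [-0.0, 0.8, 0.1]
gripper_width: 34.9
time_s: 10.58
ee_pos: [522.1, -44.2, 157.0]
ee_rot: [-177.0, 89.9, -176.3]
force: [0.6, 0.6, 0.3]
gripper_width: 45.4
```

```bash
python3 -m handwheel '{"gripper":[0.5,0.5,0.5,0.5,0.5],"offset":[[-4,0,0],[-12,0,0],[-30,0,0],[-55,0,0],[-80,0,0]],"rot":[[0,0,0],[0,0,0],[0,0,0],[0,0,0],[0,0,0]]}';  python3 -m handwheel '{"gripper":[0.5,0.5,0.5],"offset":[[-30,0,0],[-30,0,0],[-30,0,0]],"rot":[[0,0,0],[0,0,0],[0,0,0]]}'
python3 - <<'E'
from h import *
s=state();T=tcp(s);w=grab_frame("wrist")[:,:,::-1].copy();cv2.imwrite("pics/w7.png",w)
S=Tz(523.9,-164.3,0,.75)
Pl=[(45,148,141),(45,92,141),(-45,92,141),(-45,148,141)];Pn=[(65,175,141),(65,65,141),(-65,65,141),(-65,175,141)]
W=[(33,127,195),(33,113,195),(-33,113,195),(-33,127,195)]
for n,(x0,y0) in {"side":(240,180),"scene":(255,130)}.items():
    im=grab_frame(n)[y0:y0+100,x0:x0+110,::-1];im=cv2.resize(im,None,fx=5,fy=5,interpolation=cv2.INTER_CUBIC)
    for q in (ap(S,Pl),ap(S,Pn),ap(S,W)):
        u=((proj(q,n)-(x0,y0)+.5)*5).round().astype(int);cv2.polylines(im,[u],True,(0,255,0),1)
    cv2.imwrite(f"pics/{n}7.png",im)
# handle
for th in (-38,):
    r=np.radians(th); u=np.array([np.sin(r),0,np.cos(r)])
    hc=np.array([0,-154,71])+100*u
    for yy in (1,-1):
      P=pose(S[:3,:3]@-u,yy*S[:3,:3]@np.array([np.cos(r),0,-np.sin(r)]),ap(S,hc+u*(60-12))[0])
      print(P.round(2));delta(P,T)
E
```

```text
time_s: 11.0
ee_pos: [521.9, -44.2, 238.4]
ee_rot: [178.9, 89.9, 179.7]
force: [1.3, -0.2, 0.5]
gripper_width: 45.6
time_s: 11.25
ee_pos: [523.2, -44.3, 269.6]
ee_rot: [-9.4, 89.8, -8.6]
force: [1.0, -0.4, -0.1]
gripper_width: 45.4
[[ 6.2000e-01  7.9000e-01  1.0000e-02  4.3481e+02]
 [ 1.0000e-02  1.0000e-02 -1.0000e+00 -3.1948e+02]
 [-7.9000e-01  6.2000e-01  0.0000e+00  1.8763e+02]
 [ 0.0000e+00  0.0000e+00  0.0000e+00  1.0000e+00]]
off [  81.8 -274.   -92.3] rot [ 86.4 -29.5  29.6]
[[ 6.2000e-01 -7.9000e-01 -1.0000e-02  4.3481e+02]
 [ 1.0000e-02 -1.0000e-02  1.0000e+00 -3.1948e+02]
 [-7.9000e-01 -6.2000e-01 -0.0000e+00  1.8763e+02]
 [ 0.0000e+00  0.0000e+00  0.0000e+00  1.0000e+00]]
off [  81.8 -274.   -92.3] rot [-86.4 -29.6 -29.5]
```

View pics/side7.png

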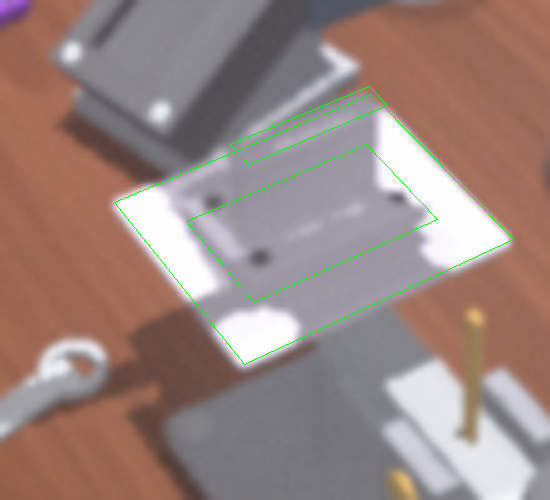

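View pics/scene7.png

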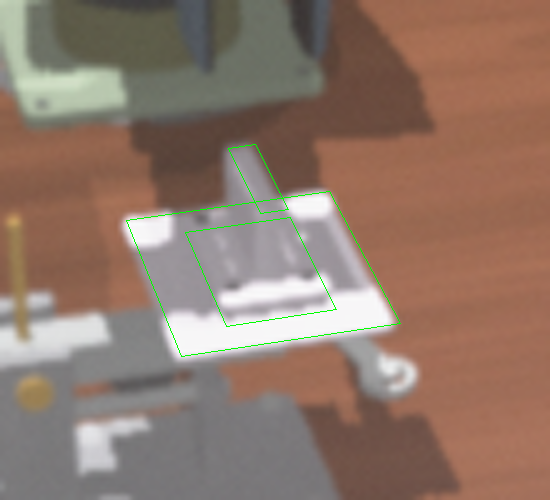

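View pics/w7.png

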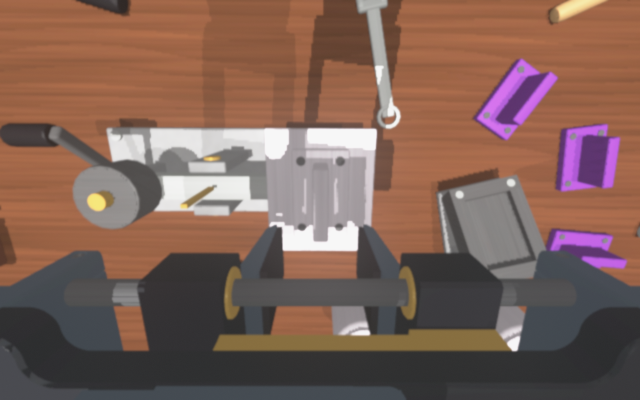

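```bash
cat >> h.py <<'E'
S=Tz(523.9,-164.3,0,.75)
def hp(th,tilt,out,yy=1,y=-154): # handle at angle th from upright (deg), tool tilt, TCP 'out' mm from handle centre back along tool
    r=np.radians(th);u=np.array([np.sin(r),0,np.cos(r)]);hc=np.array([0,y,71])+100*u
    t=np.radians(tilt);v=np.array([np.sin(t),0,np.cos(t)])
    return pose(S[:3,:3]@-v,yy*S[:3,:3]@np.array([np.cos(t),0,-np.sin(t)]),ap(S,hc+v*out)[0])
E
python3 - <<'E'
from h import *
print(state()["qpos"].round(1))
for yy in(1,-1):
    P=hp(-38,-25,60,yy);print(P[:3,3].round());delta(P)
E
```

```text
[ -6.1  12.   90.8  -0.   77.3 -96.8]
[ 439. -319.  204.]
off [  62.3 -274.2  -85.9] rot [ 88.4 -19.8  19.7]
[ 439. -319.  204.]
off [  62.3 -274.2  -85.9] rot [-88.4 -19.7 -19.8]
```

```bash
python3 -m handwheel '{"gripper":[0.5,0.5,0.5,0.5,0.5],"offset":[[0,-18,-6],[0,-36,-12],[0,-55,-17],[0,-73,-23],[0,-91,-29]],"rot":[[5.9,-1.3,1.3],[11.8,-2.6,2.6],[17.7,-4,4],[23.6,-5.3,5.3],[29.5,-6.6,6.6]]}'
python3 - <<'E'
from h import *
print(state()["qpos"].round(1));delta(hp(-38,-25,60))
E
```

```text
time_s: 11.82
ee_pos: [493.5, -136.2, 265.8]
ee_rot: [60.9, 80.8, 31.8]
force: [-0.1, -0.2, 0.3]
gripper_width: 45.6
[-21.5   7.8  96.8   7.8  70.1 -84.7]
off [  38.1 -193.6   37.7] rot [ 58.6 -13.2  13.1]
```

```bash
python3 -m handwheel '{"gripper":[0.5,0.5,0.5,0.5,0.5],"offset":[[2,-20,4],[4,-40,8],[6,-60,12],[8,-80,16],[10,-98,19]],"rot":[[5.9,-1.3,1.3],[11.8,-2.6,2.6],[17.7,-4,4],[23.6,-5.3,5.3],[29.5,-6.6,6.6]]}'
python3 - <<'E'
from h import *
print(state()["qpos"].round(1));delta(hp(-38,-25,60))
E
```

```text
time_s: 12.23
ee_pos: [464.9, -230.1, 243.7]
ee_rot: [75.3, 72.2, 16.2]
force: [-0.3, -0.3, 0.8]
gripper_width: 45.8
[-36.7   6.3 103.5  16.3  60.2 -74.4]
off [ 22.4 -77.4  60.9] rot [29.1 -6.6  6.5]
```

```bash
python3 -m handwheel '{"gripper":[0.5,0.5,0.5,0.5,0.5],"offset":[[0,-16,13],[2,-32,25],[6,-48,37],[12,-62,49],[20,-75,58]],"rot":[[5.9,-1.3,1.3],[11.8,-2.6,2.6],[17.7,-4,4],[23.6,-5.3,5.3],[29.1,-6.6,6.5]]}';python3 -m handwheel '{"gripper":[0.5,0.5],"offset":[[0,0,0],[0,0,0]],"rot":[[0,0,0],[0,0,0]]}'
python3 - <<'E'
from h import *
print(state()["qpos"].round(1));delta(hp(-38,-25,60));T=tcp()
im=grab_frame("wrist")[:,:,::-1].copy()
a=ap(S,[(-62,-131,150),(-62,-173,150),(-62,-152,150)]);print(proj(a,"wrist",T=T).round(1))
for q in proj(a,"wrist",T=T): cv2.circle(im,tuple(int(v) for v in q),3,(0,255,0),1)
cv2.imwrite("pics/w8.png",im)
im=grab_frame("side")[200:400,270:470,::-1];cv2.imwrite("pics/s8.png",cv2.resize(im,None,fx=3,fy=3))
E
```

```text
time_s: 12.65
ee_pos: [439.5, -316.4, 207.5]
ee_rot: [89.9, 64.9, 0.6]
force: [0.8, 0.6, 0.1]
gripper_width: 45.6
time_s: 12.82
ee_pos: [439.4, -314.6, 207.3]
ee_rot: [90.0, 65.1, 1.1]
force: [0.3, -1.1, -0.1]
gripper_width: 45.5
[-48.3   7.5 110.1  25.3  48.5 -64. ]
off [ 2.6 -1.8  4.8] rot [ 0.3 -0.1  0.1]
[[316.3 197.3]
 [316.2 245.4]
 [316.3 221.9]]
```

View pics/w8.png

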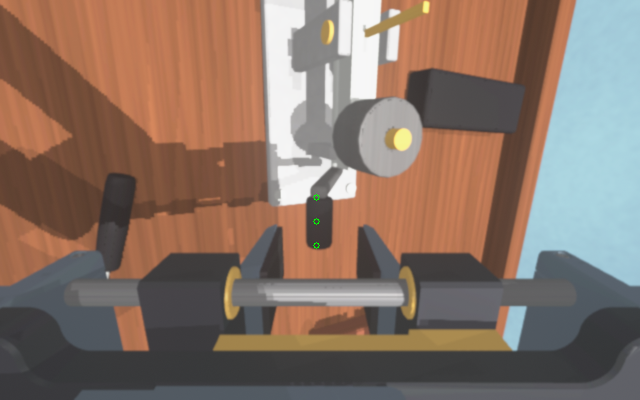

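View pics/s8.png

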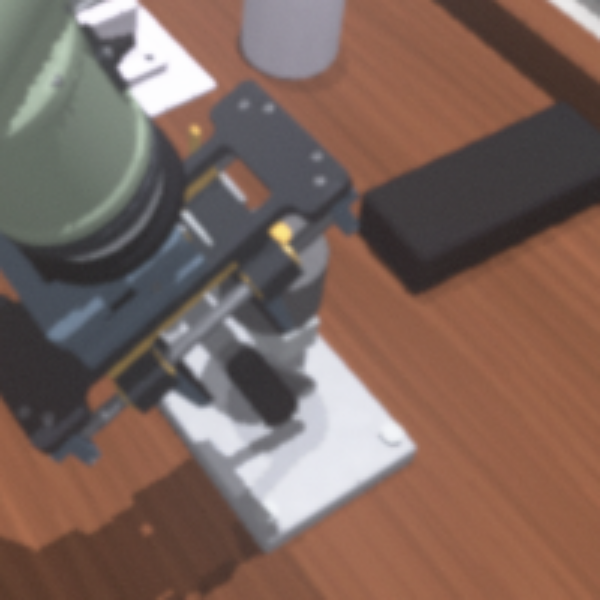

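```bash
python3 -m handwheel '{"gripper":[0.5,0.5,0.5,0.5,0.5],"offset":[[4,0,4],[20,-0.5,4],[36,-0.5,4],[52,-0.5,4],[68,-0.5,4]],"rot":[[0,0,0],[0,0,0],[0,0,0],[0,0,0],[0,0,0]]}';python3 -m handwheel '{"gripper":[0.5,0.6,0.65,0.67,0.67],"offset":[[7,0,0],[7,0,0],[7,0,0],[7,0,0],[7,0,0]],"rot":[[0,0,0],[0,0,0],[0,0,0],[0,0,0],[0,0,0]]}' 6
python3 - <<'E'
from h import *
print(state()["qpos"].round(1));delta(hp(-38,-25,-14));T=tcp()
im=grab_frame("wrist")[:,:,::-1].copy()
cv2.imwrite("pics/w9.png",im)
im=grab_frame("side")[200:400,270:470,::-1];cv2.imwrite("pics/s9.png",cv2.resize(im,None,fx=3,fy=3))
E
```

```text
time_s: 13.33
ee_pos: [470.0, -318.8, 146.9]
ee_rot: [89.5, 64.9, 0.7]
force: [0.3, -0.6, 0.1]
gripper_width: 45.5
time_s: 13.75
ee_pos: [472.1, -319.3, 141.7]
ee_rot: [89.4, 64.8, 0.5]
force: [-0.5, 0.1, 0.7]
gripper_width: 30.2
[-45.7  13.7 113.   29.2  39.  -67.4]
off [ 3.4 -3.7 -0.4] rot [ 0.4  0.1 -0.2]
```

View pics/w9.png

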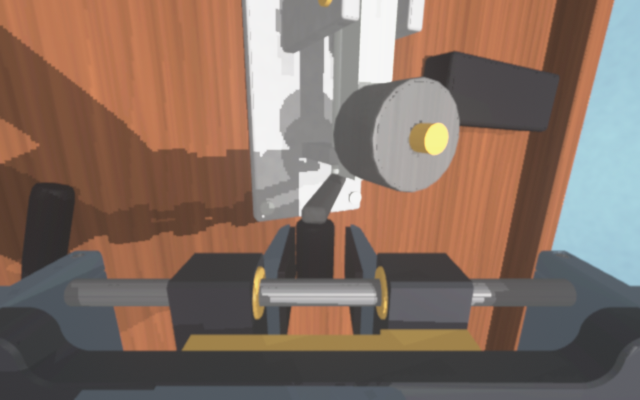

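View pics/s9.png

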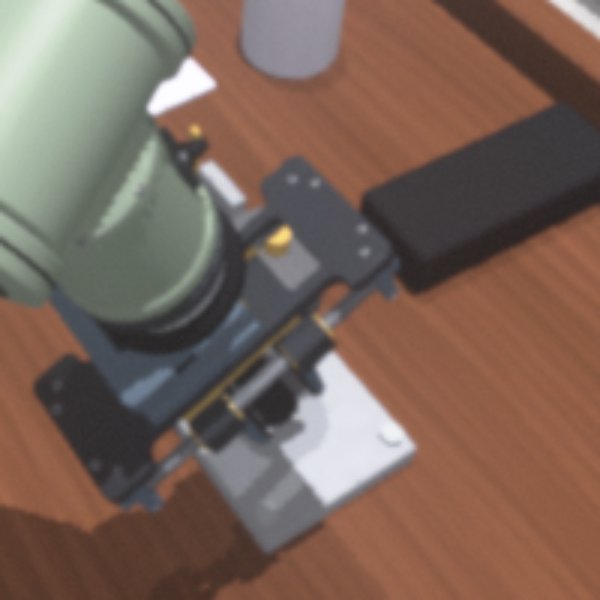

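Run:
```python
from h import *
N=20
P=[hp(-38+64*i/N,-25+37*i/N,-14) for i in range(N+1)]
for c in range(4):
    for k in range(1,6):
        delta(P[5*c+k],P[5*c])
```

```text
off [-1.1  5.   0. ] rot [-0.  -0.  -1.9]
off [-1.9 10.1 -0. ] rot [ 0.  -0.  -3.7]
off [-2.5 15.2  0. ] rot [-0.   0.  -5.6]
off [-2.7 20.3 -0. ] rot [ 0.  -0.  -7.4]
off [-2.6 25.5 -0. ] rot [-0.  -0.  -9.2]
off [-0.5  5.1 -0. ] rot [ 0.   0.  -1.9]
off [-0.6 10.2  0. ] rot [ 0.   0.  -3.7]
off [-0.5 15.4 -0. ] rot [ 0.   0.  -5.6]
off [-0.1 20.5  0. ] rot [ 0.   0.  -7.4]
off [ 0.7 25.6  0. ] rot [ 0.   0.  -9.2]
off [ 0.2  5.1 -0. ] rot [ 0.  -0.  -1.9]
off [ 0.7 10.2 -0. ] rot [-0.  -0.  -3.7]
off [ 1.5 15.3 -0. ] rot [-0.  -0.  -5.6]
off [ 2.6 20.3 -0. ] rot [-0.  -0.  -7.4]
off [ 3.9 25.3 -0. ] rot [-0.  -0.  -9.2]
off [0.9 5.1 0. ] rot [ 0.   0.  -1.9]
off [ 2.  10.1 -0. ] rot [ 0.   0.  -3.7]
off [ 3.4 15.  -0. ] rot [ 0.   0.  -5.5]
off [ 5.1 19.9 -0. ] rot [ 0.   0.  -7.4]
off [ 7.1 24.6  0. ] rot [ 0.   0.  -9.2]
```

```bash
python3 -m handwheel '{"gripper":[0.67,0.67,0.67,0.67,0.67],"offset":[[-1.1,5,0],[-1.9,10,0],[-2.5,15,0],[-2.7,20,0],[-2.6,25.5,0]],"rot":[[0,0,-1.9],[0,0,-3.7],[0,0,-5.6],[0,0,-7.4],[0,0,-9.2]]}';python3 -m handwheel '{"gripper":[0.67,0.67,0.67,0.67,0.67],"offset":[[-0.5,5,0],[-0.6,10,0],[-0.5,15.4,0],[-0.1,20.5,0],[0.7,25.6,0]],"rot":[[0,0,-1.9],[0,0,-3.7],[0,0,-5.6],[0,0,-7.4],[0,0,-9.2]]}'
python3 - <<'E'
from h import *
print(state()["qpos"].round(1));delta(hp(-6,-6.5,-14));T=tcp()
im=grab_frame("wrist")[:,:,::-1].copy()
cv2.imwrite("pics/w10.png",im)
im=grab_frame("scene")[120:280,160:320,::-1];cv2.imwrite("pics/c10.png",cv2.resize(im,None,fx=3,fy=3))
E
```

```text
time_s: 14.27
ee_pos: [492.4, -318.0, 153.8]
ee_rot: [89.6, 74.3, 0.7]
force: [-2.7, 1.2, 0.9]
gripper_width: 30.3
time_s: 14.68
ee_pos: [517.7, -317.8, 160.5]
ee_rot: [88.9, 83.5, -0.1]
force: [-2.8, 1.1, 0.6]
gripper_width: 30.0
[-34.7  20.6  94.5   4.3  59.5 -37.7]
off [ 3.9 -1.1  0.6] rot [ 0.3  0.1 -0. ]
```

View pics/w10.png

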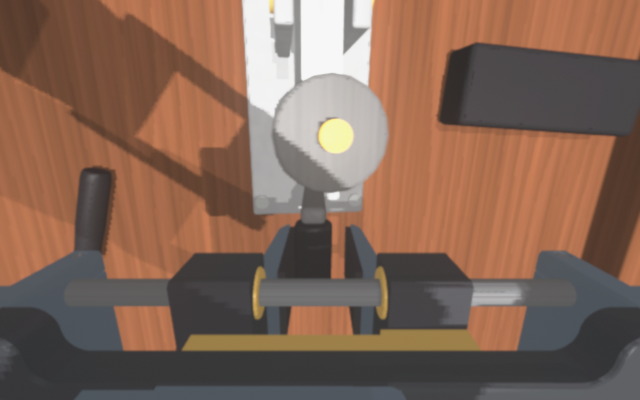

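View pics/c10.png

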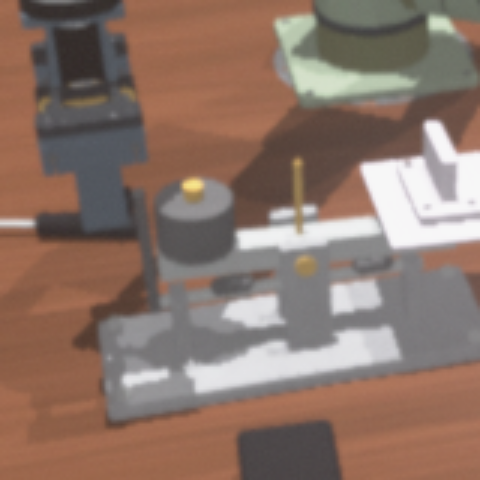

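```bash
python3 -m handwheel '{"gripper":[0.67,0.67,0.67,0.67,0.67],"offset":[[1,5,0],[2.2,10,0],[3.5,15.3,0],[4.6,20.3,0],[6,25.3,0]],"rot":[[0,0,-1.9],[0,0,-3.7],[0,0,-5.6],[0,0,-7.4],[0,0,-9.2]]}';python3 -m handwheel '{"gripper":[0.67,0.67,0.67,0.67],"offset":[[0.9,5,0],[2,10,0],[3.4,15,0],[4.3,17.5,0]],"rot":[[0,0,-1.9],[0,0,-3.7],[0,0,-5.5],[0,0,-6.5]]}'; python3 -c "
from h import *
print(state()['qpos'].round(1));delta(hp(22,10,-14))"
```

```text
time_s: 15.2
ee_pos: [543.6, -317.8, 157.5]
ee_rot: [-86.6, 87.4, -175.6]
force: [-1.2, -0.8, 1.7]
gripper_width: 29.9
time_s: 15.53
ee_pos: [561.8, -317.5, 151.9]
ee_rot: [-89.1, 81.0, -178.1]
force: [-0.9, -0.7, 0.6]
gripper_width: 30.1
[-28.1  31.2  78.4  -4.6  78.3 -27.9]
off [ 2.1 -0.5  0.3] rot [ 0.3  0.2 -1. ]
```

```bash
python3 -m handwheel '{"gripper":[0.67,0.67,0.67],"offset":[[0.5,2,0],[1.2,4,0],[1.2,4,0]],"rot":[[0,0,-0.5],[0,0,-1],[0,0,-1]]}';python3 -m handwheel '{"gripper":[0.67,0.67,0.67],"offset":[[0.4,1.5,0],[0.8,3,0],[0.8,3,0]],"rot":[[0,0,0],[0,0,0],[0,0,0]]}'
python3 - <<'E'
from h import *
delta(hp(22,11,-14))
im=grab_frame("wrist")[:,:,::-1].copy()
cv2.imwrite("pics/w11.png",im)
im=grab_frame("scene")[120:280,180:340,::-1];cv2.imwrite("pics/c11.png",cv2.resize(im,None,fx=3,fy=3))
E
```

```text
time_s: 15.78
ee_pos: [561.8, -317.5, 151.1]
ee_rot: [-89.3, 79.5, -178.3]
force: [-9.2, 0.4, 6.3]
gripper_width: 30.7
time_s: 16.03
ee_pos: [563.9, -317.5, 150.5]
ee_rot: [-89.3, 79.5, -178.4]
force: [-11.3, -0.3, 9.2]
gripper_width: 34.3
off [ 1.1 -3.   0.3] rot [ 0.2  0.2 -0.5]
```

View pics/w11.png

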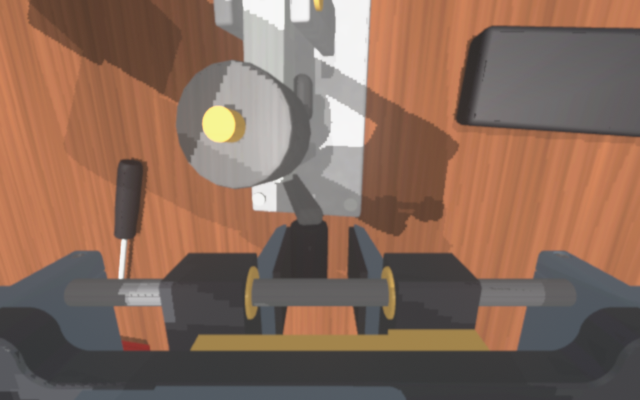

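View pics/c11.png

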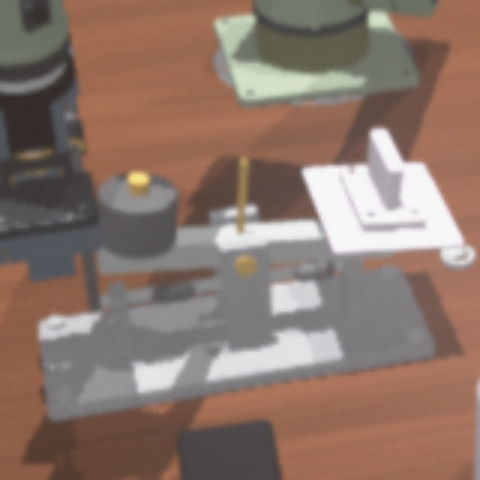

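```bash
python3 -m handwheel '{"gripper":[0.67,0.67,0.67,0.67,0.67],"offset":[[-0.7,-3,0],[-1.4,-6,0],[-1.4,-6,0],[-1.4,-6,0],[-1.4,-6,0]],"rot":[[0,0,0],[0,0,0],[0,0,0],[0,0,0],[0,0,0]]}';for i in 1 2 ; do python3 -m handwheel '{"gripper":[0.67,0.67,0.67,0.67,0.67],"offset":[[0,0,0],[0,0,0],[0,0,0],[0,0,0],[0,0,0]],"rot":[[0,0,0],[0,0,0],[0,0,0],[0,0,0],[0,0,0]]}'; done
python3 - <<'E'
from h import *
for n,(x0,y0) in {"side":(250,170),"scene":(190,130)}.items():
    im=grab_frame(n)[y0:y0+120,x0:x0+160,::-1];im=cv2.resize(im,None,fx=5,fy=5,interpolation=cv2.INTER_CUBIC)
    for a,col in ((0,(0,255,0)),(.11,(0,0,255))):
        c,s=np.cos(a),np.sin(a)
        Q=[(x,c*y+s*(z-107),107-s*y+c*(z-107)) for x,y,z in [(65,175,141),(65,65,141),(-65,65,141),(-65,175,141)]]
        u=((proj(ap(S,Q),n)-(x0,y0)+.5)*5).round().astype(int);cv2.polylines(im,[u],True,col,1)
    cv2.imwrite(f"pics/{n}12.png",im)
E
```

```text
time_s: 16.55
ee_pos: [561.8, -317.5, 151.8]
ee_rot: [-89.1, 79.9, -178.1]
force: [-4.7, 0.0, 3.7]
gripper_width: 30.1
time_s: 16.97
ee_pos: [561.9, -317.5, 151.7]
ee_rot: [-89.0, 79.9, -178.0]
force: [-5.7, -0.7, 5.2]
gripper_width: 30.1
time_s: 17.38
ee_pos: [561.8, -317.5, 151.7]
ee_rot: [-89.0, 79.9, -178.0]
force: [-5.7, -0.4, 4.6]
gripper_width: 30.1
```

View pics/side12.png

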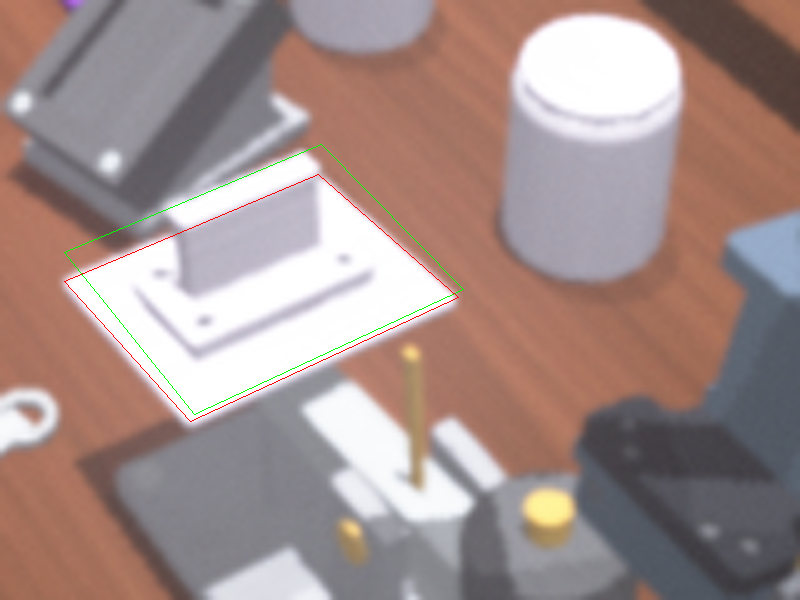

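View pics/scene12.png

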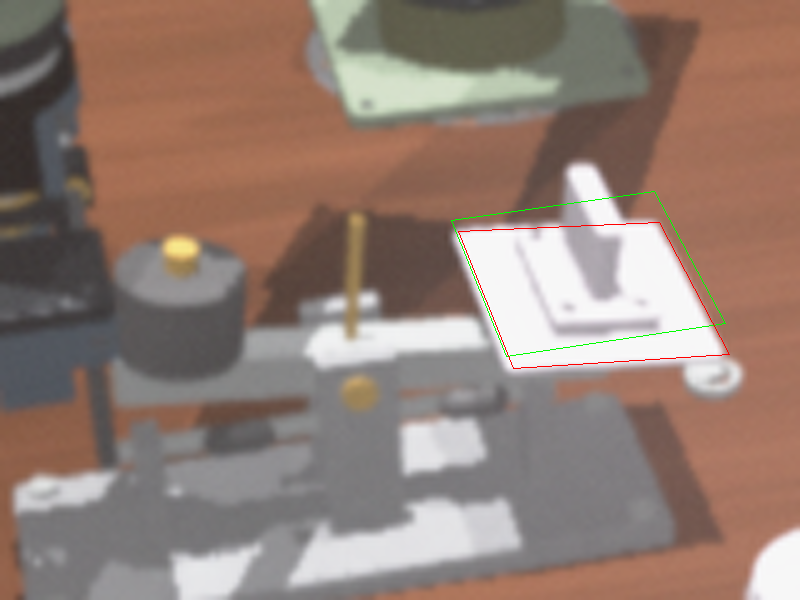

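```bash
python3 -m handwheel '{"gripper":[0.67,0.67,0.67,0.67,0.67],"offset":[[-0.5,-2,0],[-1,-4,0],[-1,-4,0],[-1,-4,0],[-1,-4,0]],"rot":[[0,0,0],[0,0,0],[0,0,0],[0,0,0],[0,0,0]]}';for i in 1 2 3; do python3 -m handwheel '{"gripper":[0.67,0.67,0.67,0.67,0.67],"offset":[[0,0,0],[0,0,0],[0,0,0],[0,0,0],[0,0,0]],"rot":[[0,0,0],[0,0,0],[0,0,0],[0,0,0],[0,0,0]]}'; done
python3 - <<'E'
from h import *
delta(hp(22,11,-14))
im=grab_frame("wrist")[:,:,::-1].copy()
cv2.imwrite("pics/w13.png",im)
N=20
P=[hp(22-64*i/N,10-37*i/N,-14) for i in range(N+1)]
for c in range(4):
    for k in range(1,6):
        delta(P[5*c+k],P[5*c])
E
```

```text
time_s: 17.9
ee_pos: [559.4, -317.1, 152.8]
ee_rot: [-89.2, 80.0, -178.2]
force: [-0.3, -0.2, 0.5]
gripper_width: 30.0
time_s: 18.32
ee_pos: [559.0, -317.3, 153.0]
ee_rot: [-89.1, 80.0, -178.1]
force: [0.1, 0.3, 0.5]
gripper_width: 29.9
time_s: 18.73
ee_pos: [558.9, -317.3, 153.1]
ee_rot: [-89.1, 80.0, -178.1]
force: [-0.5, 0.7, 0.4]
gripper_width: 29.9
time_s: 19.15
ee_pos: [558.9, -317.3, 153.0]
ee_rot: [-89.1, 80.0, -178.1]
force: [0.0, 0.2, -0.1]
gripper_width: 30.1
off [2.7 2.3 0.5] rot [ 0.2  0.2 -1. ]
off [-1. -5. -0.] rot [ 0.  -0.   1.9]
off [ -1.7 -10.1  -0. ] rot [ 0.  -0.   3.7]
off [ -2.2 -15.2   0. ] rot [ 0.  -0.   5.6]
off [ -2.3 -20.4  -0. ] rot [ 0.  -0.   7.4]
off [ -2.1 -25.5   0. ] rot [ 0.  -0.   9.2]
off [-0.4 -5.1 -0. ] rot [-0.  -0.   1.8]
off [ -0.4 -10.3  -0. ] rot [-0.   0.   3.7]
off [ -0.2 -15.4  -0. ] rot [-0.  -0.   5.6]
off [  0.3 -20.5  -0. ] rot [-0.  -0.   7.4]
off [  1.2 -25.6  -0. ] rot [0.  0.  9.2]
off [ 0.3 -5.1 -0. ] rot [-0.  -0.   1.9]
off [  0.9 -10.2  -0. ] rot [-0.   0.   3.7]
off [  1.8 -15.3  -0. ] rot [-0.  -0.   5.5]
off [  2.9 -20.3  -0. ] rot [-0.   0.   7.4]
off [  4.4 -25.2  -0. ] rot [-0.  -0.   9.2]
off [ 0.9 -5.1  0. ] rot [0.  0.  1.9]
off [  2.2 -10.    0. ] rot [-0.   0.   3.7]
off [  3.7 -14.9  -0. ] rot [0.  0.  5.5]
off [  5.5 -19.8   0. ] rot [0.  0.  7.4]
off [  7.6 -24.5   0. ] rot [0.  0.  9.2]
```

View pics/w13.png

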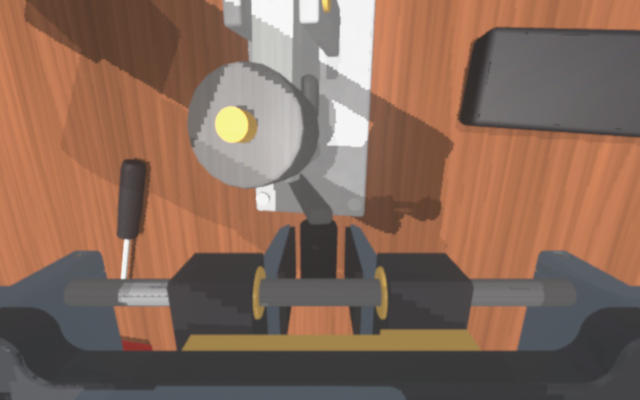

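```bash
python3 -m handwheel '{"gripper":[0.67,0.67,0.67,0.67,0.67],"offset":[[0,-5,0],[-0.7,-10,0],[-1.2,-15.2,0],[-1.3,-20.4,0],[-1.1,-25.5,0]],"rot":[[0,0,1.9],[0,0,3.7],[0,0,5.6],[0,0,7.4],[0,0,9.2]]}' 12;python3 -m handwheel '{"gripper":[0.67,0.67,0.67,0.67,0.67],"offset":[[-0.4,-5,0],[-0.4,-10.3,0],[-0.2,-15.4,0],[0.3,-20.5,0],[1.2,-25.6,0]],"rot":[[0,0,1.8],[0,0,3.7],[0,0,5.6],[0,0,7.4],[0,0,9.2]]}'
python3 - <<'E'
from h import *
delta(hp(-10,-8.5,-14))
E
```

```text
time_s: 19.62
ee_pos: [535.6, -317.4, 159.2]
ee_rot: [-72.2, 89.5, -161.2]
force: [3.6, 1.3, 0.4]
gripper_width: 30.0
time_s: 20.03
ee_pos: [510.1, -318.7, 159.4]
ee_rot: [88.3, 81.2, -0.7]
force: [3.1, -0.1, 2.3]
gripper_width: 30.2
off [ 3.8 -0.1 -0.2] rot [ 0.3  0.2 -0.3]
```

```bash
python3 -m handwheel '{"gripper":[0.67,0.67,0.67,0.67,0.67],"offset":[[0.8,-5,0],[1.9,-10.2,0],[3,-15.3,0],[4.4,-20.3,0],[6,-25.2,0]],"rot":[[0,0,1.9],[0,0,3.7],[0,0,5.5],[0,0,7.4],[0,0,9.2]]}';python3 -m handwheel '{"gripper":[0.67,0.67,0.67,0.67],"offset":[[0.9,-5,0],[2.2,-10,0],[3.7,-15,0],[4.5,-17.5,0]],"rot":[[0,0,1.9],[0,0,3.7],[0,0,5.5],[0,0,6.5]]}'
python3 - <<'E'
from h import *
delta(hp(-38,-24,-14))
E
```

```text
time_s: 20.45
ee_pos: [485.4, -319.4, 149.6]
ee_rot: [89.1, 72.1, 0.1]
force: [1.7, 1.1, 1.7]
gripper_width: 29.9
time_s: 20.78
ee_pos: [468.8, -319.3, 139.1]
ee_rot: [89.5, 65.8, 0.5]
force: [2.2, 0.9, 3.4]
gripper_width: 29.8
off [ 2.4  0.3 -0.3] rot [ 0.3  0.1 -0.2]
```

Push on gently to the stop.

```bash
python3 -m handwheel '{"gripper":[0.67,0.67,0.67],"offset":[[0.8,-2,0],[1.5,-4,0],[1.5,-4,0]],"rot":[[0,0,0],[0,0,0],[0,0,0]]}';python3 -m handwheel '{"gripper":[0.67,0.67,0.67],"offset":[[0.6,-1.5,0],[1,-3,0],[1,-3,0]],"rot":[[0,0,0],[0,0,0],[0,0,0]]}'
python3 - <<'E'
from h import *
delta(hp(-38,-24,-14))
E
```

```text
time_s: 21.03
ee_pos: [466.1, -319.2, 135.7]
ee_rot: [89.6, 65.9, 0.6]
force: [0.1, -1.0, 0.3]
gripper_width: 30.3
time_s: 21.28
ee_pos: [463.8, -319.2, 133.4]
ee_rot: [89.6, 65.9, 0.6]
force: [0.3, -0.1, 1.1]
gripper_width: 29.9
off [-0.8  7.2 -0.1] rot [ 0.3  0.  -0.1]
```

Run:
```python
from h import *
im=grab_frame("wrist")[:,:,::-1].copy()
cv2.imwrite("pics/w14.png",im)
im=grab_frame("scene")[120:280,160:340,::-1];cv2.imwrite("pics/c14.png",cv2.resize(im,None,fx=4,fy=3.7))
```

```text
(no output)
```

View pics/w14.png

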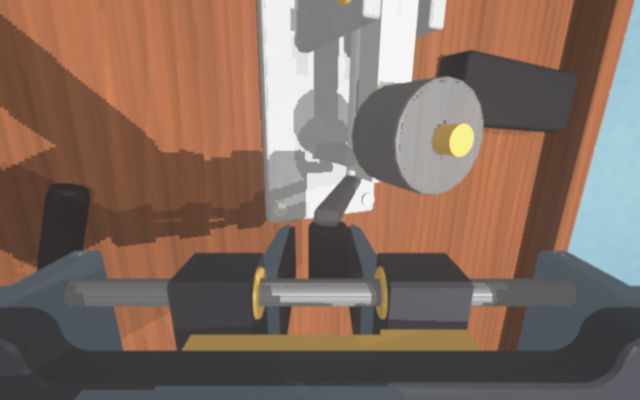

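View pics/c14.png

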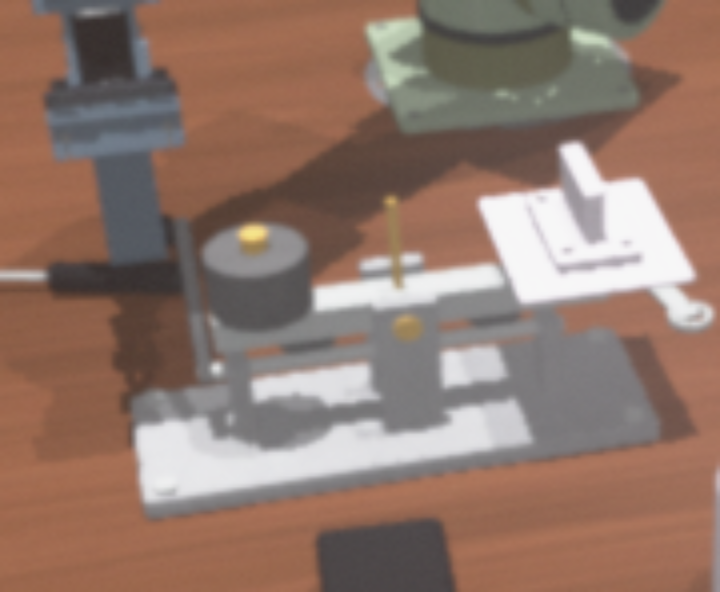

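```bash
python3 -m handwheel '{"gripper":[0.67,0.67,0.67],"offset":[[0.6,-1.5,0],[1,-3,0],[1,-3,0]],"rot":[[0,0,0],[0,0,0],[0,0,0]]}';python3 -m handwheel '{"gripper":[0.67,0.67,0.67],"offset":[[0.3,-1.5,0],[0.6,-3,0],[0.6,-3,0]],"rot":[[0,0,0],[0,0,0],[0,0,0]]}'
python3 - <<'E'
from h import *
delta(hp(-38,-24,-14))
im=grab_frame("wrist")[:,:,::-1].copy()
cv2.imwrite("pics/w15.png",im)
E
```

```text
time_s: 21.63
ee_pos: [463.3, -319.3, 132.9]
ee_rot: [89.6, 65.6, 0.6]
force: [7.6, 2.8, 4.3]
gripper_width: 30.1
time_s: 21.88
ee_pos: [463.2, -319.4, 132.8]
ee_rot: [89.6, 65.4, 0.6]
force: [16.2, 5.5, 6.2]
gripper_width: 30.5
off [-1.   8.  -0.2] rot [ 0.2  0.1 -0.6]
```

View pics/w15.png

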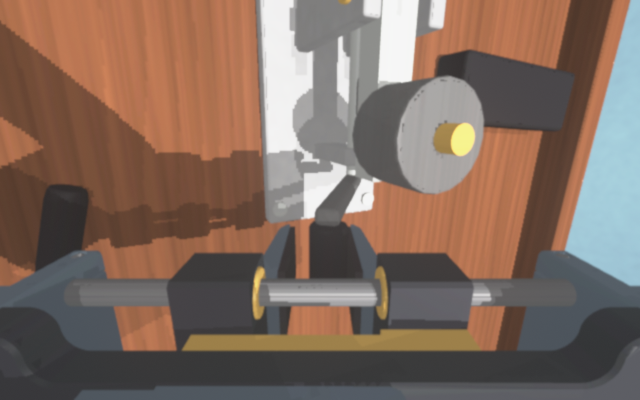

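```bash
python3 -m handwheel '{"gripper":[0.67,0.6,0.5,0.5,0.5],"offset":[[-0.5,4,0],[-1,8,0],[-1,9,0],[-1,9,0],[-1,9,0]],"rot":[[0,0,0],[0,0,0],[0,0,0],[0,0,0],[0,0,0]]}'
python3 - <<'E'
from h import *
delta(hp(-38,-24,-14))
im=grab_frame("wrist")[:,:,::-1].copy()
cv2.imwrite("pics/w16.png",im)
E
```

```text
time_s: 22.35
ee_pos: [466.0, -318.7, 133.4]
ee_rot: [89.7, 66.0, 0.8]
force: [-0.3, 0.2, -0.2]
gripper_width: 45.3
off [-1.7  5.2  0.4] rot [ 0.3 -0.  -0. ]
```

View pics/w16.png

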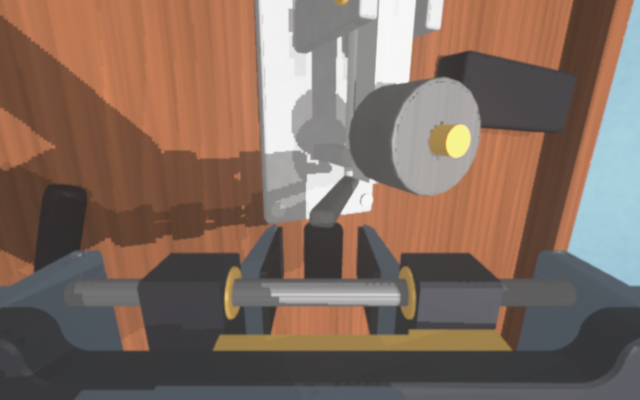

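Free of contact. Retreat along the tool axis.

```bash
python3 -m handwheel '{"gripper":[0.5,0.5,0.5,0.5,0.5],"offset":[[-5,2,0],[-18,3,0],[-35,3,0],[-55,3,0],[-80,3,0]],"rot":[[0,0,0],[0,0,0],[0,0,0],[0,0,0],[0,0,0]]}';python3 -m handwheel '{"gripper":[0.5,0.5,0.5,0.5,0.5],"offset":[[-25,0,5],[-50,0,10],[-60,0,15],[-60,0,15],[-60,0,15]],"rot":[[0,0,0],[0,0,0],[0,0,0],[0,0,0],[0,0,0]]}';python3 - <<'E'
from h import *
for n,(x0,y0) in {"side":(250,170),"scene":(180,130)}.items():
    f=grab_frame(n)[:,:,::-1];cv2.imwrite(f"pics/{n}17f.png",f)
    im=f[y0:y0+120,x0:x0+160];im=cv2.resize(im,None,fx=5,fy=5,interpolation=cv2.INTER_CUBIC)
    for a,col in ((0,(0,255,0)),):
        Q=[(65,175,141),(65,65,141),(-65,65,141),(-65,175,141)]
        u=((proj(ap(S,Q),n)-(x0,y0)+.5)*5).round().astype(int);cv2.polylines(im,[u],True,col,1)
        for q in proj(ap(S,[(-62,-131,150),(-62,-173,150)]),n): cv2.circle(im,tuple(int((v-o+.5)*5) for v,o in zip(q,(x0,y0))),4,(0,0,255),1)
    cv2.imwrite(f"pics/{n}17.png",im)
E
```

```text
time_s: 22.82
ee_pos: [435.7, -318.8, 208.1]
ee_rot: [89.9, 66.0, 0.9]
force: [1.0, 0.5, 0.2]
gripper_width: 45.8
time_s: 23.23
ee_pos: [412.1, -334.8, 263.4]
ee_rot: [89.6, 65.9, 0.6]
force: [0.9, 0.2, -1.1]
gripper_width: 45.6
```

View pics/side17.png

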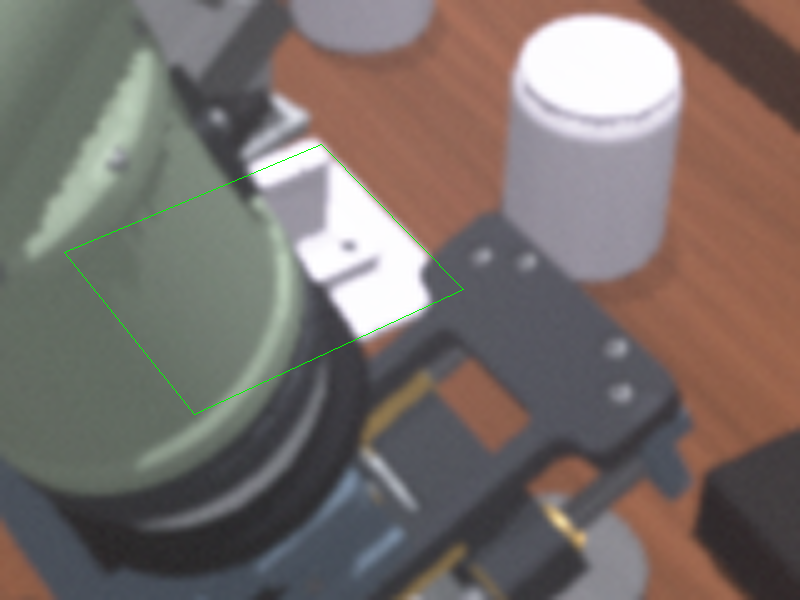

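View pics/scene17.png

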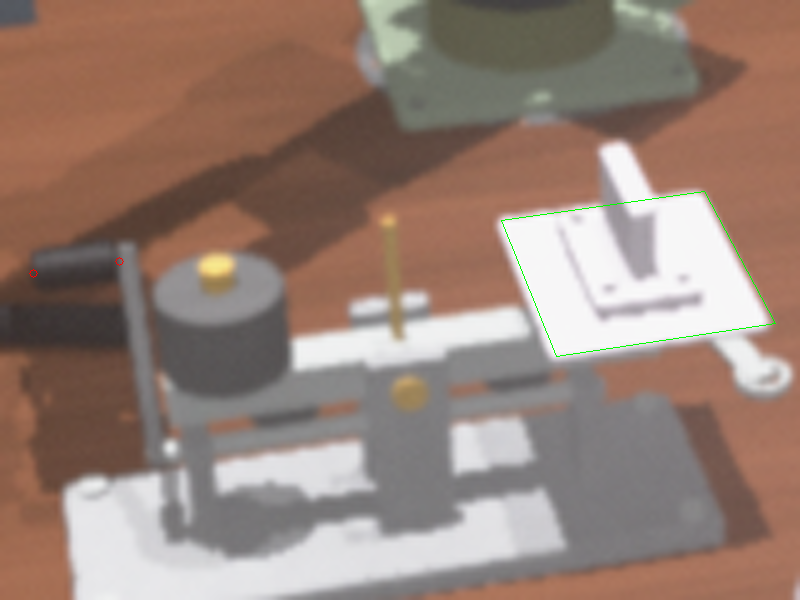

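View pics/side17f.png

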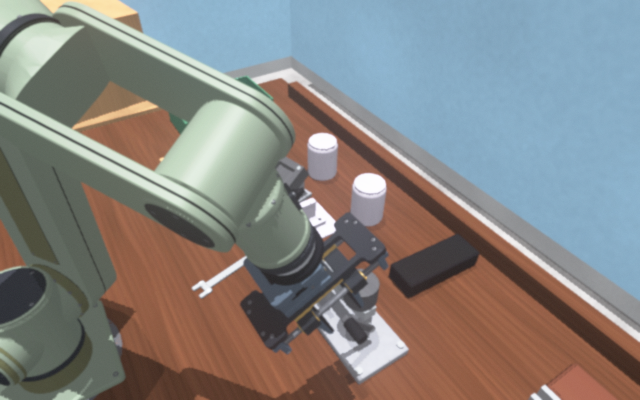

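Run:
```python
from h import *
a=cv2.imread("pics/scene0.png");b=cv2.imread("pics/scene17f.png")
g=lambda i:cv2.cvtColor(i,cv2.COLOR_BGR2GRAY).astype(np.float32)
for n,(x0,y0,x1,y1) in {"tins+case":(235,230,475,340),"handle":(180,172,208,192),"cw+pointer":(205,165,275,230),"pan":(278,195,340,212),"tin_a":(335,232,380,295),"tin_b":(422,220,468,278),"case":(236,258,285,336)}.items():
    w=cv2.createHanningWindow((x1-x0,y1-y0),cv2.CV_32F)
    print(n,cv2.phaseCorrelate(g(a)[y0:y1,x0:x1],g(b)[y0:y1,x0:x1],w))
s=state();print(s["time_s"],s["force"].round(1))
job_done()
```

```text
tins+case ((-0.0305287983053546, 0.0008181169262542198), 0.9338656279775831)
handle ((-0.1870807990477541, -0.04999190558044475), 0.9304735024770101)
cw+pointer ((-0.021650726272959275, -0.06715224281541765), 0.8850055620258237)
pan ((-0.10806306311504699, -0.04233276156270982), 0.9630169657369455)
tin_a ((0.4730255651379487, -0.005203861662643305), 1.0015503838658333)
tin_b ((-0.003733153962581781, 0.008589367662775516), 0.9663281910949283)
case ((-0.07581227045260164, -0.04931982548468028), 0.8265067625045777)
23.3333 [-0.2 -0.6 -0.3]
the job is handed in; nothing more can be done
```

The bracket is on the scale's pan with the beam locked level again, and I handed the job in at 23.3 s of the allowed 67 s.

- **Bracket:** I gripped it by the web, lifted it out along the die face's normal and lowered it onto the middle of the pan while the beam was arrested. It touched down at about 10 N, so the contact was light. By the overlays it sits within a few millimetres of the centre.
- **Beam freed:** I swung the handle to its free stop, where the reaction rose to about 14 N. The pan sank to the +0.11 stop, shown by the camera overlay. It stayed free for over 3 s, with neither pan nor bracket touched and, for the last 1.5 s or so, no load on the handle.
- **Beam locked:** I swung the handle back to its arrest stop at about 18 N, then moved the gripper clear.

**Last checks:** the pan was level with the bracket on it. Handle, counterweight and pan were within 0.2 px of the first picture, and the force on the tool was near zero.

**Disagreements and gaps:**
- **tin_a:** its own image patch gave a 0.47 px shift, about 1 mm. The larger patch covering both tins and the case gave 0.03 px, and the arm never went near the tins, so I take that as measurement noise.
- **Wrench:** I checked it only by eye, and it looked unmoved.
- **Side view:** in the last picture the arm partly covered the pan, so the final level check rests on the scene camera.

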